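Fish the smartwatch out from behind the heating plate and set it warming

TASK

A smartwatch has slipped down the narrow gap behind the heating plate: draw it out along the bench with the hooked rod, keeping the fingers off the watch while it is in the gap, and lay the rod back down on the open bench, clear of the gap. Lay the watch face up and flat, wholly on the plate's orange pad, without dropping it, and turn the plate's dial until its pointer stands at the yellow mark. Leave everything else on the bench where it lies.

Things in the scene. Friction and masses are not known exactly. Their poses are not given: they have to be found in the camera images.
- heater: Heating plate, fixed: grey box 190 mm wide (y), 75 mm high to its aluminium top, which carries an orange pad 90 (x) by 120 mm (y). Origin: on the bench under its middle; +x away from the robot, +y left. Sides at y = -95, +95 mm, back face at x = +100, front nose at x = -100. Black control panel at the front slopes at 38 degrees, from x = -100, z = 26 up to x = -37, z = 75 mm.
- pad (a point): Middle of the top face of the orange pad, 78 mm above the bench, axes as heater.
- dial (a joint): Dial on the sloping panel, rad: 0 at its lowest setting, grows clockwise as seen from in front of the panel, to 4.5. Ticks every 0.5; green mark at 1.0, yellow mark at 2.5, red mark at 4.0. Stays where it is left; turns with about 0.03 N m.
- dial_grip (a point): On the dial's axis, 18 mm out from the panel face, in the middle of the grip bar (40 mm long, 11 wide, from 8 to 28 mm out from the panel, on a round skirt of 21 mm radius, 8 mm high). z: along the axis out of the panel (38 degrees from vertical, leaning to heater -x); x: along the bar to its end with the white pointer line, turns with the dial.
- yellow_mark (a point): Middle of the yellow mark on the panel face, 30.5 mm from the dial's axis.
- gap_mouth (a point): On the bench, middle of the gap's open right end. Axes as heater: +y runs into the gap. Gap between heater (75 mm high) and a white power supply box (155 mm), 40 to 44 mm wide, 200 long, closed at the far end by the hot-air station; the watch lies flat in it, its middle 60 to 140 mm from the mouth. Outside the mouth (-y) the bench is open.
- hotair: Hot-air station, fixed: black box 210 (x) by 145 (y) by 125 mm high, with a blue gun upright on its left, 210 mm high. Origin: on the bench under its middle.
- watch: Smartwatch without strap: aluminium case 34 (x) by 42 (y) by 11 mm thick, black glass with a white and blue round display on top (+z), 45 g or so. Origin: middle of its underside.
- hook: Hooked rod, 90 g: red flat-sided handle 110 mm long (x), 18 wide (y), 26 high; a 5 mm steel rod leaves it to +x, runs 22 mm above the handle's underside and 235 mm ahead of the handle's middle bends straight down to the level of the underside. Origin: middle of the handle's underside, on which it stands on the bench, bend down. Centre of mass about 40 mm ahead of the origin.
- hook_tip (a point): Lower end of the hooked rod's bend, axes as hook. The rod starts on the open middle of the grey mat, ahead and to the right of the robot; there is room to lay it there again.
- phone: Opened blue phone, 158 by 76 by 10 mm, loose; origin middle of its underside. To be left alone.
- battery_old: Black battery, 82 by 58 by 5 mm, loose; origin middle of its underside. To be left alone.
- battery_new: Black battery with an orange stripe, 82 by 58 by 5 mm, loose; origin middle of its underside. To be left alone.
- screwdriver: Small yellow flat-sided screwdriver, 150 mm long (x), 13 mm thick, loose, lying on the bench. To be left alone.
- screw_tray: Blue divided screw tray, 100 by 70 by 14 mm, loose; origin middle of its underside. To be left alone.
- solvent: White bottle, 52 mm across, 130 mm high, loose; origin middle of its underside. To be left alone.
- flux: Small amber jar with yellow cap, 44 mm across, 35 mm high, loose; origin middle of its underside. To be left alone.

How it is judged:
On the way:
1. the watch has been drawn out of the gap along the bench: all of it lies outside the mouth (y of watch in the frame of gap_mouth below -0.022 m and height (world z) of watch below 0.02 m), for 0.1 s.
At the end, for the whole second after the job is handed in: The watch rests still, face up and flat (0.1 rad) on the orange pad, its middle within 32 mm (heater x) and 46 mm (y) of the pad's middle; the dial stands at the yellow mark (2.5, within 0.13 rad); the hooked rod lies still on the bench, not on equipment, its bent end out of the gap (x of watch in the frame of pad between -0.032 and 0.032 m and y of watch in the frame of pad between -0.046 and 0.046 m and z of watch in the frame of pad below 0.004 m and angle between watch's own z axis and vertical below 0.1 rad and linear speed of each of watch, hook below 0.02 m/s and value of joint dial between 2.37 and 2.63 rad and height (world z) of hook below 0.03 m and height (world z) of hook_tip below 0.035 m and (y of hook_tip in the frame of gap_mouth below 0 m or x of hook_tip in the frame of gap_mouth below -0.1 m)); the robot touches nothing.
It fails at once if the fingers touch the watch while it is in the gap (contact force between the fingers and watch above 0.3 N and y of watch in the frame of gap_mouth above 0 m and height (world z) of watch below 0.06 m).
It fails at once if the watch is dropped or flung (moves faster than 0.6 m/s out of the fingers) (linear speed of watch above 0.6 m/s and contact force between the fingers and watch below 0.02 N).
It fails at once if the phone, a battery, the screwdriver, the screw tray, the bottle or the jar is moved by more than 30 mm (distance of any of phone, battery_old, battery_new, screwdriver, screw_tray, solvent, flux from where it was at the start of the episode above 0.03 m).
It also fails if it takes over 67 s, if anything falls off the work surface, if the arm or the gripper's body presses on something with over 40 N, if the wrist force passes 120 N, or if a joint passes its speed limit or range.

ROBOT

A 7-joint arm with a two-finger parallel gripper is mounted at the origin on the work surface. World frame = base frame: x ahead of the robot, y to its left, z up, the work surface at z = 0. Lengths are in m, angles in rad, forces in N, time in s.
With the tool pointing down it reaches from about 0.425 to 0.95 m from the base axis. Payload 4.7 kg.
Tool frame: the origin (TCP) lies at the very end of the fingers, on their centre line; the grasp point (between the pads) lies 19 mm behind it; z points along the fingers, y is the line along which they close (so a half turn about z gives the same grasp; the last joint's range is limited). The gripper opens to 87 mm and grips with 3 to 60 N. Pads are 19 mm wide; open, the fingers measure 117 mm over their backs; the gripper's body (75 mm by 190 mm) begins 51 mm behind the grasp point.
Start: joints at [-1.154, 0.469, -0.049, 1.532, 0.024, 1.141, -0.082], TCP at [0.291, 0.609, 0.194] pointing down, gripper open.
Joint ranges: [-2.59, 2.59], [-0.33, 1.99], [-1.39, 1.29], [0.1, 2.45], [-1.04, 4.18], [0.21, 1.99], [-2.66, 2.66]. Speed limits (rad/s): [2.57, 2.57, 3.14, 3.14, 3.14, 3.14, 3.14].

INTERFACE

Orientations are given as [roll, pitch, yaw] about the fixed x, y, z axes, in that order (R = Rz(yaw) Ry(pitch) Rx(roll)).
In Python, from station import bot gives the robot as it stands.
- The arm moves only by the shell command python3 nudge.py 'ROWS'. ROWS is a JSON list of rows, 1 to 8 of them, each of 7 numbers: a rotation vector rx, ry, rz in rad, then dx, dy, dz in m, then the finger opening in m; each row shifts and turns the commanded pose from where the row before left it, along the tool's axes as they then stand; what a row does not reach is not made up. A row lasts 1/12 s, in which the tool goes at most 0.0417 m and 0.125 rad, less where a joint would pass 70% of its speed; a pose out of reach is approached as far as the arm can. The fingers move at their own pace and stop on an object; the grip force is fixed at half the most. Time passes only in rows, so rows that do not move let the fingers close. It prints the time, the measured TCP pose, the force, the opening and the grip force at its end.
- bot.sense(): the state, without advancing time (a new reading comes with each control period).
- bot.read_camera(name): name is "scene" or "top" or "wrist"; returns a dict with "img" (480x640x3 uint8, red, green, blue), "fx", "fy", "cx", "cy" (pixels), "rvec" (rotation vector, rad) and "tvec" (3), from world to camera coordinates, as OpenCV has them. Camera axes: x right, y down, z forward; pixel columns grow to the right and rows downward; lengths in m; the calibration is good to about 2 mm. A picture is of the moment at which its call begins. There is no depth.
- bot.hand_in(): hands the job in; it is judged then, once.
The state is a dict: "t": time; "q": joint angles; "qvel": joint speeds; "effort": joint torques, N m; "eef_pos": TCP position; "tcp_rot": TCP orientation; "ft_force": force on the tool from outside, world axes, zero at the start; "wrist_torque": the same for the moment, N m; "width": finger opening in m; "gripper_force": force on a finger pad.
Only numpy, scipy, OpenCV 4.12 (cv2) and the standard library are available. Lean on these libraries where they do the work, as an engineer would, in place of code of your own. Each camera call takes 0.05 s, during which the arm holds its last target. There are 200 camera calls.

## Working session

There is one attempt and no reset: what is moved stays moved. The work goes in short steps, Python scripts to look and compute and a shell command to move; the robot and the scene stay as the last step left them, time stands still between calls to the robot, and variables do not carry over. Pictures are saved under pics/ and viewed, at most 10 in all, crops included, and the job is handed in when it is done.

```bash
ls; mkdir -p pics
cat > h.py <<'E'
import numpy as np, cv2
from station import bot
from scipy.spatial.transform import Rotation as R
def save(cam,fn):
    c=bot.read_camera(cam); np.savez('pics/'+fn+'.npz',**c); cv2.imwrite('pics/'+fn+'.png',c['img'][:,:,::-1]); return c
def ray(c,u,v,z):
    Rm=cv2.Rodrigues(np.array(c['rvec'],float))[0]; t=np.array(c['tvec'],float).ravel()
    o=-Rm.T@t; d=Rm.T@np.array([(u-c['cx'])/c['fx'],(v-c['cy'])/c['fy'],1]); return o+d*(z-o[2])/d[2]
def proj(c,P):
    p=cv2.projectPoints(np.array(P,float).reshape(-1,3),np.array(c['rvec'],float),np.array(c['tvec'],float),np.array([[c['fx'],0,c['cx']],[0,c['fy'],c['cy']],[0,0,1.]]),None)[0]; return p.reshape(-1,2)
def tool():
    s=bot.sense(); r=s['tcp_rot']; return np.array(s['eef_pos']),R.from_euler('xyz',r) if len(np.ravel(r))==3 else R.from_matrix(np.array(r).reshape(3,3)),s
def need(pos,Rt):
    "remaining move: rotvec and translation in tool axes as they stand"
    p,r,s=tool(); print('rotvec',(r.inv()*Rt).as_rotvec().round(3),'d(tool now)',r.inv().apply(np.array(pos)-p).round(4),'d(target axes)',Rt.inv().apply(np.array(pos)-p).round(4))
E
python3 - <<'E'
from h import *
print(bot.sense())
for n in('top','scene'):
    c=save(n,n+'0'); print(n,c['fx'],c['cx'],c['cy'],c['rvec'],c['tvec'])
E
```

```text
nudge.py
pics
station.py
{'t': 0.0, 'q': array([-1.15393569,  0.46945493, -0.04857051,  1.53370684,  0.02411854,
        1.14098122, -0.08230534]), 'qvel': array([-1.02693695e-03,  6.14162285e-04, -7.08070862e-05, -3.50559493e-04,
       -1.09088175e-03, -8.61316565e-05,  8.75245852e-04]), 'effort': array([-1.05414525e-03, -5.07962036e+01, -8.12618528e-02, -2.36158776e+01,
       -6.13776315e-02,  3.79038916e-02,  1.72992100e-04]), 'eef_pos': array([0.29075024, 0.60844144, 0.19308485]), 'tcp_rot': array([-3.13963099e+00,  9.98139060e-05,  2.69584463e+00]), 'ft_force': array([ 0.59102991, -0.02956284,  0.01094961]), 'wrist_torque': array([-0.00686092, -0.02101721,  0.04814799]), 'gripper_force': 0.0, 'width': 0.08708355216644789}
top 517.2821508921344 316.353502299338 238.35941009351194 [ 2.0894493  -2.10574515  0.23707782] [-0.08475035  0.52103874  1.09949112]
scene 494.03558239063597 323.80903243605644 238.56644441114733 [ 0.68434657  2.42000503 -1.33472773] [ 0.48143199 -0.01693971  1.31714629]
```

View pics/top0.png

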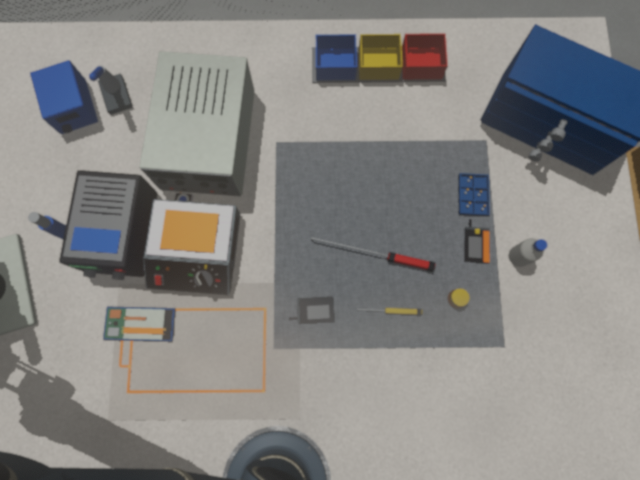

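View pics/scene0.png

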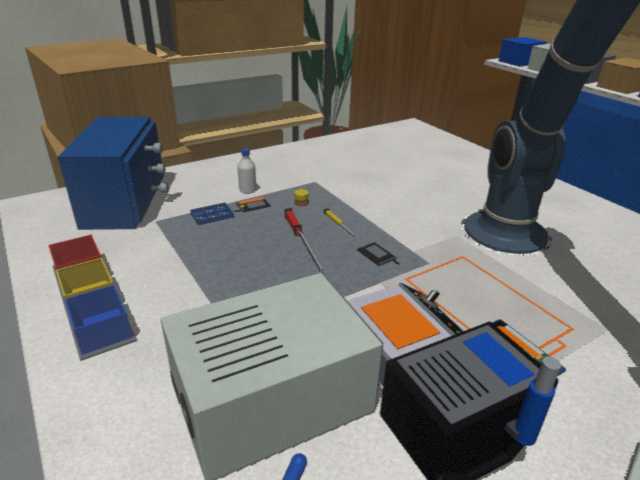

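The top view shows the heater (pad about (190,231), dial about (204,278)), the watch peeking out of the gap near (183,197), and the hooked rod (handle (412,262), tip (312,239)). The scene view shows the PSU and hot-air station hiding the gap. Next I zoom in on the top view.

Run:
```python
from h import *
c=dict(np.load('pics/top0.npz')); i=c['img'][:,:,::-1]
a=cv2.resize(i[165:305,135:255],None,fx=4.2,fy=4.2,interpolation=cv2.INTER_CUBIC)
b=cv2.resize(i[225:285,300:445],None,fx=4,fy=4,interpolation=cv2.INTER_CUBIC)[:,:290*2]
o=np.zeros((600,800,3),np.uint8); o[:588,:504]=a
b2=cv2.resize(i[230:280,300:440],(290,104)); o[:104,506:796]=b2
cv2.imwrite('pics/z.png',o)
def px(m): 
    ys,xs=np.nonzero(m); r=cv2.minAreaRect(np.c_[xs,ys].astype(np.float32)); return r,(xs.mean(),ys.mean()),len(xs)
h=cv2.cvtColor(i,cv2.COLOR_BGR2HSV)
m=np.zeros(h.shape[:2],bool); m[205:258,155:225]=1
r=px(m&(h[...,1]>150)&(h[...,0]<25)&(h[...,2]>120)); print('pad',r); P=[ray(c,u,v,.078)[:2] for u,v in cv2.boxPoints(r[0])]; print(np.round(P,4),np.mean(P,0))
m[:]=0;m[245:280,380:440]=1
r=px(m&(h[...,1]>130)&((h[...,0]<12)|(h[...,0]>170))); print('handle',r); P=[ray(c,u,v,.024)[:2] for u,v in cv2.boxPoints(r[0])]; print(np.round(P,4),np.mean(P,0))
print('tip',ray(c,312,239,.02))
for u,v in[(152,201),(239,207),(232,289),(147,288)]: print(ray(c,u,v,.075))
```

```text
pad (((183.939697265625, 230.46499633789062), (42.105342864990234, 35.24372863769531), 3.5763344764709473), (np.float64(177.05745721271393), np.float64(232.9242053789731)), 818)
[[0.5001 0.2513]
 [0.5805 0.2513]
 [0.5736 0.157 ]
 [0.4934 0.1585]] [0.53689406 0.20452842]
handle (((411.4361877441406, 261.2809753417969), (35.45937728881836, 7.623765468597412), 12.804265975952148), (np.float64(411.36802973977694), np.float64(261.271375464684)), 269)
[[ 0.4739 -0.2643]
 [ 0.4912 -0.2688]
 [ 0.4723 -0.347 ]
 [ 0.4551 -0.3422]] [ 0.47313777 -0.3055943 ]
tip [ 0.52825412 -0.07852898  0.02      ]
[0.60640825 0.28088372 0.075     ]
[0.59059379 0.08428784 0.075     ]
[0.40583905 0.09446327 0.075     ]
[0.40946517 0.27886428 0.075     ]
```

View pics/z.png

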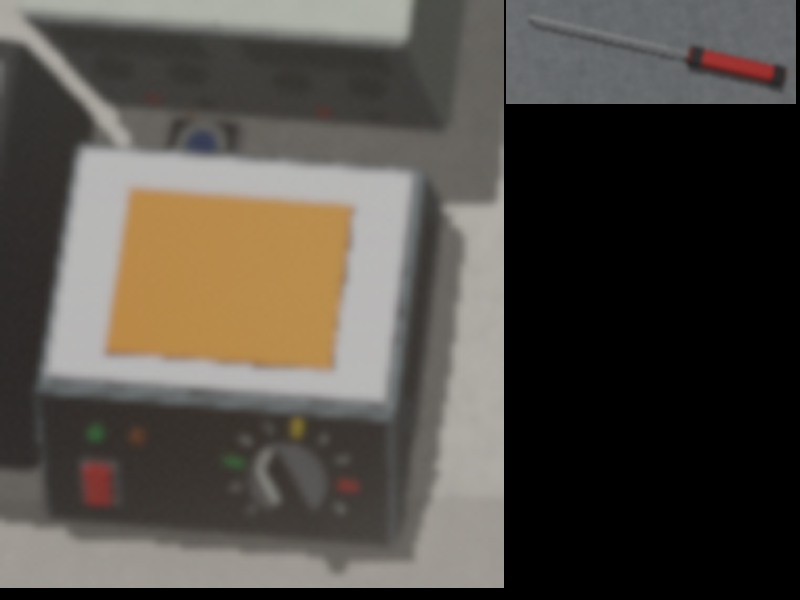

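The crop shows the watch's far part between (172,120) and (238,150), with the gap running beside it. It also shows the heater top corners, the pad, the dial ticks and the yellow mark at (297,428). The bar's pointer end is still unclear. Next I fit the heater pose.

```bash
cat >> h.py <<'E'
def H2W(x,y,yaw,P): 
    P=np.array(P,float).reshape(-1,3); return R.from_euler('z',yaw).apply(P)+[x,y,0]
E
python3 - <<'E'
from h import *
from scipy.optimize import least_squares as ls
c=dict(np.load('pics/top0.npz'))
Z=lambda L:np.array(L,float)/4.2+[135,165]
top=Z([(80,147),(418,172),(388,405),(45,380)]); T=[(.1,.095,.075),(.1,-.095,.075),(-.037,-.095,.075),(-.037,.095,.075)]
pad=Z([(130,188),(353,207),(332,368),(106,353)]); Pd=np.array([(.045,.06,.078),(.045,-.06,.078),(-.045,-.06,.078),(-.045,.06,.078)])
mk=Z([(252,510),(235,487),(233,462),(245,440),(268,429),(297,428),(323,440),(343,461),(347,486),(340,509)])
a=np.arange(10)*.5; s,k=np.sin(np.radians(38)),np.cos(np.radians(38))
ex=np.array([k,0,s]);ey=np.array([0,1,0]);O=np.array([-.1,0,.026])
def marks(u,v): # angle from up (ex), clockwise seen from front => toward -y (right)
    th=(a-2.5)+phi0; return O+u*ex+v*ey+.0305*(np.cos(th)[:,None]*ex-np.sin(th)[:,None]*ey)
phi0=0
def f(p):
    global phi0; x,y,w,px,py,u,v,phi0=p
    return np.r_[(proj(c,H2W(x,y,w,T))-top).ravel(),(proj(c,H2W(x,y,w,Pd+[px,py,0]))-pad).ravel(),(proj(c,H2W(x,y,w,marks(u,v)))-mk).ravel()]
r=ls(f,[.5,.18,-.08,0,0,.04,-.03,0],loss='soft_l1'); print(r.x.round(4)); print(r.fun.round(1))
x,y,w,px,py,u,v,_=r.x; n=np.array([-s,0,k]); 
print('pad',H2W(x,y,w,[px,py,.078]),'dialpanel',H2W(x,y,w,O+u*ex+v*ey),'grip',H2W(x,y,w,O+u*ex+v*ey+.018*n),'mouth',H2W(x,y,w,[.121,-.095,0]))
q=Z([(203,120),(172,122),(238,122),(168,145),(205,150)])
for p in q:
    W=ray(c,*p,.011); print('watch px heater frame',R.from_euler('z',-w).apply(W-[x,y,0]).round(4))
q=Z([(108,105),(440,128)]) # PSU front bottom edge
for p in q: print('psu',R.from_euler('z',-w).apply(ray(c,*p,0)-[x,y,0]).round(4))
np.save('heater.npy',r.x)
E
```

```text
[ 5.069e-01  1.941e-01 -8.970e-02  2.790e-02 -2.000e-04  3.690e-02
 -3.880e-02  1.438e-01]
[-1.3 -2.7  1.8 -2.1  1.6  2.2 -2.6  1.3  0.1 -0.1  0.2 -0.4  0.   0.6
 -0.3 -0.1 -0.2 -0.1  0.3  0.1  0.2  0.1  0.1  0.2  0.1 -0.1 -0.1  0.
  0.1 -0.  -0.3 -0.   0.  -0.  -0.3 -0.1]
pad [[0.53463403 0.19137177 0.078     ]] dialpanel [[0.43283554 0.16176745 0.04874681]] grip [[0.42179819 0.16276012 0.062931  ]] mouth [[0.61891952 0.08865067 0.        ]]
watch px heater frame [0.1339 0.0466 0.011 ]
watch px heater frame [0.1313 0.0641 0.011 ]
watch px heater frame [0.1343 0.0266 0.011 ]
watch px heater frame [0.1175 0.0644 0.011 ]
watch px heater frame [0.1163 0.043  0.011 ]
psu [0.1418 0.1058 0.    ]
psu [ 0.1434 -0.0864  0.    ]
```

Run:
```python
from h import *
c=bot.read_camera('wrist'); p,r,s=tool()
Rm=cv2.Rodrigues(np.array(c['rvec'],float))[0]; o=-Rm.T@np.array(c['tvec']).ravel()
print('cam in tool',r.inv().apply(o-p).round(3),'axes',(r.inv().as_matrix()@Rm.T).round(2).tolist(),c['fx'])
need([.40,.16,.22],R.from_euler('xyz',[np.pi,0,2.9]))
# yaw options for dial
w=np.load('heater.npy')[2]
zt=R.from_euler('z',w).apply([np.sin(np.radians(38)),0,-np.cos(np.radians(38))]); print(zt)
```

```text
cam in tool [ 0.08  -0.001 -0.189] axes [[-0.0, -0.96, -0.29], [1.0, -0.0, 0.0], [-0.0, -0.29, 0.96]] 419.5062269045264
rotvec [-0.002 -0.    -0.204] d(tool now) [-0.2919 -0.3577 -0.0261] d(target axes) [-0.2133 -0.4094 -0.0267]
[ 0.61318652 -0.05514842 -0.78801075]
```

Run:
```python
from h import *
w=np.load('heater.npy')[2]
zt=np.array([.61319,-.05515,-.78801]); y=R.from_euler('z',w).apply([0,1,0]); x=np.cross(y,zt)
Rt=R.from_matrix(np.c_[x,y,zt]); np.save('Rdial.npy',Rt.as_matrix())
need(np.array([.4218,.1628,.0629])-.13*zt,Rt)
```

```text
rotvec [-0.12  -0.656 -0.342] d(tool now) [-0.2354 -0.3736  0.0286] d(target axes) [-0.054  -0.4323  0.0777]
```

```bash
python3 nudge.py '[[0,0,0,-0.0195,-0.031,0,0.087],[0,0,0,-0.0195,-0.031,0,0.087],[0,0,0,-0.0195,-0.031,0,0.087],[0,0,0,-0.0195,-0.031,0,0.087],[0,0,0,-0.0195,-0.031,0,0.087],[0,0,0,-0.0195,-0.031,0,0.087],[0,0,0,-0.0195,-0.031,0,0.087],[0,0,0,-0.0195,-0.031,0,0.087]]'; python3 nudge.py '[[0,0,0,-0.0195,-0.031,0,0.087],[0,0,0,-0.0195,-0.031,0,0.087],[0,0,0,-0.0195,-0.031,0,0.087],[0,0,0,-0.0195,-0.031,0,0.087]]'
python3 nudge.py '[[-0.02,-0.109,-0.057,0,0,0,0.087],[-0.02,-0.109,-0.057,0,0,0,0.087],[-0.02,-0.109,-0.057,0,0,0,0.087],[-0.02,-0.109,-0.057,0,0,0,0.087],[-0.02,-0.109,-0.057,0,0,0,0.087],[-0.02,-0.109,-0.057,0,0,0,0.087],[0,0,0,0,0,0,0.087]]'
python3 - <<'E'
from h import *
need(np.array([.4218,.1628,.0629])-.13*np.array([.61319,-.05515,-.78801]),R.from_matrix(np.load('Rdial.npy')))
save('wrist','w1')
E
```

```text
t: 0.82
eef_pos: [0.3247, 0.316, 0.194]
tcp_rot: [-3.141, -0.0, 2.696]
ft_force: [0.4, 0.1, 0.2]
width: 0.087
gripper_force: 0.0
t: 1.15
eef_pos: [0.3414, 0.1706, 0.1941]
tcp_rot: [3.141, -0.0, 2.696]
ft_force: [0.8, 0.1, 0.4]
width: 0.0868
gripper_force: 0.0
t: 1.73
eef_pos: [0.3413, 0.1723, 0.2007]
tcp_rot: [3.1, 0.567, 2.979]
ft_force: [-0.1, -1.1, 0.1]
width: 0.0868
gripper_force: 0.0
rotvec [-0.001 -0.095 -0.062] d(tool now) [ 0.018  -0.0034  0.0303] d(target axes) [ 0.0209 -0.0022  0.0285]
```

View pics/w1.png

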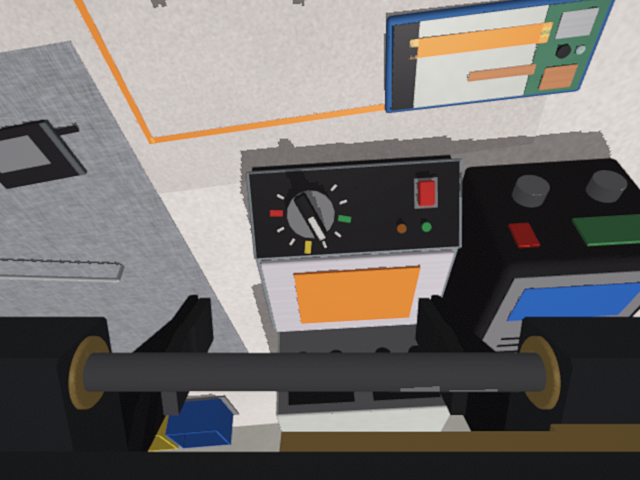

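The wrist view is upside down. The dial is at about (311,215), with its white pointer line running (309,222)→(325,246). The yellow mark is at (308,247), green at (344,218) and red at (276,213). So the pointer stands between green and yellow, and I measure it now.

```bash
cat > d.py <<'E'
from h import *
import sys
def dial(c,p0):
    i=c['img'];h=cv2.cvtColor(i,cv2.COLOR_RGB2HSV)
    x,y,w,px,py,u,v,_=np.load('heater.npy'); s,k=np.sin(np.radians(38)),np.cos(np.radians(38))
    M=R.from_euler('z',w).as_matrix()@np.c_[[k,0,s],[0,-1,0],[-s,0,k]]; O=H2W(x,y,w,[-.1,0,.026])[0]
    G=np.mgrid[-45:45.1:.25,-45:45.1:.25].reshape(2,-1)*1e-3
    def rect(hh,uu,vv):
        P=O+(M@np.c_[G[0]+uu,G[1]-vv,0*G[0]+hh].T).T; q=proj(c,P).astype(np.float32).reshape(361,361,2)
        return cv2.remap(i[:,:,::-1],q[...,0],q[...,1],cv2.INTER_LINEAR)
    return rect,u,v,M,O
E
python3 - <<'E'
from d import *
c=dict(np.load('pics/w1.npz')); rect,u,v,M,O=dial(c,0)
a=rect(0,u,v)[::-1]; b=rect(.028,u,v)[::-1]
# flip rows so up(ex) is up; columns grow to right(-y)
o=np.hstack([a,b]); 
for k in(0,361): cv2.circle(o,(180+k,180),122,(255,0,255),1); cv2.drawMarker(o,(180+k,180),(255,0,255),0,10)
cv2.imwrite('pics/d1.png',o)
E
```

```text
(no output)
```

View pics/d1.png

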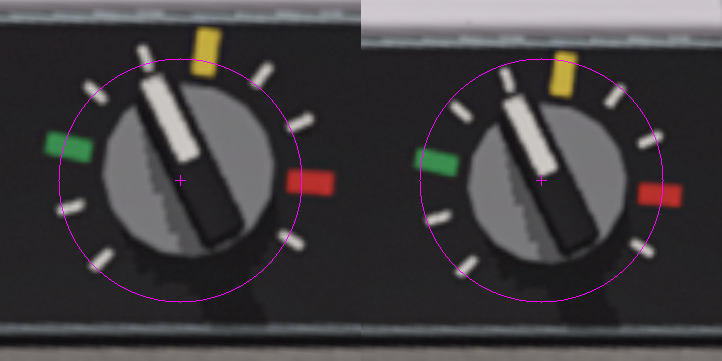

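The rectified view shows the pointer at about -0.44 rad from straight up and the yellow mark at +0.14. The dial therefore reads about 1.92 and needs +0.58 rad clockwise. Its centre is about 2 mm off the first estimate.

Run:
```python
from d import *
c=dict(np.load('pics/w1.npz')); rect,u,v,M,O=dial(c,0)
C=O+M@np.array([u+.0012,-(v-.0016),0]); n=M[:,2]; np.savez('dial.npz',C=C,n=n)
Rt=R.from_matrix(np.load('Rdial.npy'))*R.from_euler('z',-.44); np.save('Rgrip.npy',Rt.as_matrix())
print(C,Rt.as_euler('xyz'))
need(C+.08*n,Rt)
```

```text
[0.43363403 0.16008918 0.0494856 ] [-2.82033728  0.59079674 -2.69276076]
rotvec [ 0.019 -0.096 -0.503] d(tool now) [ 0.0099 -0.0037  0.0972] d(target axes) [0.019  0.0056 0.0957]
```

```bash
python3 nudge.py '[[0.004,-0.019,-0.101,0,0,0,0.05],[0.004,-0.019,-0.101,0,0,0,0.05],[0.004,-0.019,-0.101,0,0,0,0.05],[0.004,-0.019,-0.101,0,0,0,0.05],[0.004,-0.019,-0.101,0,0,0,0.05],[0,0,0,0.006,0.002,0.032,0.05],[0,0,0,0.006,0.002,0.032,0.05],[0,0,0,0.007,0.002,0.031,0.05]]'; python3 nudge.py '[[0,0,0,0,0,0,0.05],[0,0,0,0,0,0,0.05]]'
python3 - <<'E'
from d import *
D=np.load('dial.npz'); need(D['C']+.011*D['n'],R.from_matrix(np.load('Rgrip.npy')))
E
```

```text
t: 2.45
eef_pos: [0.363, 0.1746, 0.1733]
tcp_rot: [-2.929, 0.587, -2.902]
ft_force: [0.0, -0.8, -1.3]
width: 0.0512
gripper_force: 0.0
t: 2.62
eef_pos: [0.3611, 0.1763, 0.1715]
tcp_rot: [-2.934, 0.58, -2.899]
ft_force: [0.6, 0.2, -0.2]
width: 0.0503
gripper_force: 0.0
rotvec [ 0.    -0.055 -0.163] d(tool now) [ 0.0118 -0.004   0.1313] d(target axes) [ 0.0195 -0.0015  0.1305]
```

```bash
python3 nudge.py '[[0,-0.018,-0.054,0.006,0,0.02,0.05],[0,-0.018,-0.054,0.006,0,0.02,0.05],[0,-0.018,-0.054,0.006,0,0.02,0.05],[0,0,0,0,0,0,0.05]]'
python3 - <<'E'
from d import *
D=np.load('dial.npz'); need(D['C']+.011*D['n'],R.from_matrix(np.load('Rgrip.npy')));print(bot.sense()['q'].round(2))
E
```

```text
t: 2.95
eef_pos: [0.3789, 0.1793, 0.1348]
tcp_rot: [-2.859, 0.523, -2.773]
ft_force: [0.4, -2.0, -0.4]
width: 0.0496
gripper_force: 0.0
rotvec [-0.004 -0.085 -0.045] d(tool now) [ 0.0053 -0.0094  0.0916] d(target axes) [ 0.0135 -0.0093  0.0908]
[ 0.37  0.15 -1.37  2.45  1.14  0.76 -0.03]
```

```bash
python3 nudge.py '[[0,0,-0.01,0.002,-0.002,0.015,0.05],[0,0,-0.01,0.002,-0.002,0.015,0.05],[0,-0.01,-0.01,0.002,-0.002,0.015,0.05],[0,-0.02,-0.01,0.002,-0.003,0,0.05],[0,0,0,0,0,0,0.05]]'
python3 - <<'E'
from d import *
D=np.load('dial.npz'); need(D['C']+.011*D['n'],R.from_matrix(np.load('Rgrip.npy')));print(bot.sense()['q'].round(2))
E
```

```text
t: 3.37
eef_pos: [0.4142, 0.1752, 0.1139]
tcp_rot: [-2.809, 0.542, -2.715]
ft_force: [-0.3, -0.0, -0.4]
width: 0.0499
gripper_force: 0.0
rotvec [-0.023 -0.052 -0.002] d(tool now) [ 0.024  -0.001   0.0539] d(target axes) [ 0.0268 -0.0022  0.0525]
[ 0.31  0.39 -1.38  2.45  1.39  0.97 -0.17]
```

```bash
python3 nudge.py '[[0,-0.01,0,0.007,0,0.003,0.05],[0,-0.01,0,0.007,0,0.004,0.05],[0,-0.01,0,0.007,0,0.004,0.05],[0,-0.01,0,0.006,0,0.004,0.05],[0,0,0,0,0,0,0.05]]'
python3 - <<'E'
from d import *
D=np.load('dial.npz'); need(D['C']+.011*D['n'],R.from_matrix(np.load('Rgrip.npy')));print(bot.sense()['q'].round(2))
E
```

```text
t: 3.78
eef_pos: [0.4222, 0.1834, 0.1021]
tcp_rot: [-2.795, 0.561, -2.708]
ft_force: [0.0, -0.8, -0.1]
width: 0.0501
gripper_force: 0.0
rotvec [-0.033 -0.033 -0.003] d(tool now) [ 0.0278 -0.0096  0.0401] d(target axes) [ 0.0291 -0.0108  0.0388]
[ 0.25  0.5  -1.38  2.45  1.47  1.09 -0.25]
```

Run:
```python
from d import *
D=np.load('dial.npz'); Rt=R.from_matrix(np.load('Rgrip.npy'))*R.from_euler('y',.35); np.save('Rg2.npy',Rt.as_matrix())
T=D['C']+.021*D['n']+.008*Rt.as_matrix()[:,2]; print(T,Rt.as_matrix()[:,2]); np.save('Tg2.npy',T)
need(T,Rt); need(T-.05*Rt.as_matrix()[:,2],Rt)
```

```text
[0.42331266 0.15984431 0.05858394] [ 0.31944315 -0.17537371 -0.93123581]
rotvec [-0.033  0.317 -0.008] d(tool now) [ 0.0306 -0.0097  0.0377] d(target axes) [ 0.0175 -0.0108  0.045 ]
rotvec [-0.033  0.317 -0.008] d(tool now) [ 0.015  -0.0112 -0.0098] d(target axes) [ 0.0175 -0.0108 -0.005 ]
```

```bash
python3 nudge.py '[[-0.008,0.08,0,0,0,-0.004,0.05],[-0.008,0.08,0,0,0,0,0.05],[-0.008,0.08,0,0,0,0,0.05],[-0.008,0.08,0,0.005,-0.003,0,0.05],[0,0,0,0.005,-0.003,0,0.05],[0,0,0,0.005,-0.003,0,0.05],[0,0,0,0,0,0,0.05]]'
python3 - <<'E'
from d import *
need(np.load('Tg2.npy'),R.from_matrix(np.load('Rg2.npy')));print(bot.sense()['q'].round(2))
E
```

```text
t: 4.37
eef_pos: [0.407, 0.169, 0.1022]
tcp_rot: [-2.869, 0.255, -2.813]
ft_force: [-1.2, 0.8, -0.3]
width: 0.05
gripper_force: 0.0
rotvec [ 0.    -0.003 -0.008] d(tool now) [-0.0011 -0.0012  0.0475] d(target axes) [-0.001  -0.0012  0.0475]
[ 0.36  0.48 -1.36  2.27  1.04  1.04  0.21]
```

Now it is in reach and aligned, so I descend.

```bash
python3 nudge.py '[[0,0,0,0,0,0.016,0.05],[0,0,0,0,0,0.016,0.05],[0,0,-0.008,-0.001,-0.001,0.0155,0.05],[0,0,0,0,0,0,0.05]]'
python3 - <<'E'
from d import *
need(np.load('Tg2.npy'),R.from_matrix(np.load('Rg2.npy')));print(bot.sense()['q'].round(2))
c=save('wrist','w2')
E
```

```text
t: 4.7
eef_pos: [0.423, 0.1599, 0.0562]
tcp_rot: [-2.87, 0.248, -2.806]
ft_force: [-0.2, -0.6, -0.1]
width: 0.05
gripper_force: 0.0
rotvec [ 0.002 -0.008  0.001] d(tool now) [-0.0009 -0.0008 -0.0021] d(target axes) [-0.0009 -0.0008 -0.0021]
[ 0.29  0.57 -1.25  2.29  1.17  1.01  0.13]
```

View pics/w2.png

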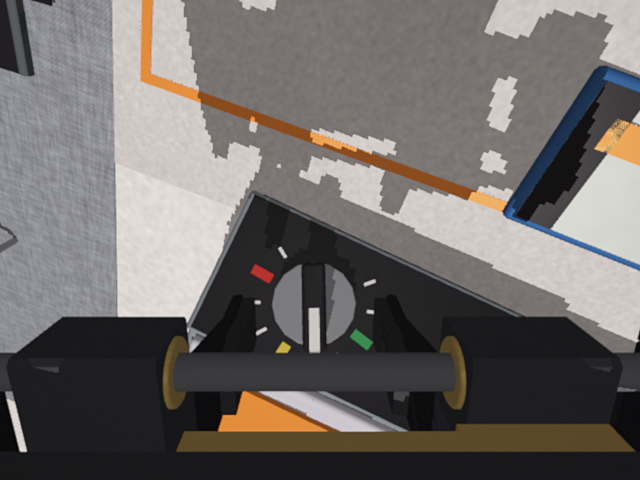

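The bar is centred between the fingers at column 314 and aligned with them. I close and work out the turn.

```bash
python3 nudge.py '[[0,0,0,0,0,-0.002,0.03],[0,0,0,0,0,0,0.0],[0,0,0,0,0,0,0.0],[0,0,0,0,0,0,0.0],[0,0,0,0,0,0,0.0],[0,0,0,0,0,0,0.0]]'
python3 - <<'E'
from d import *
D=np.load('dial.npz'); p,r,s=tool(); n=D['n']
np.savez('g0.npz',p=p,r=r.as_matrix())
q=R.from_rotvec(-n*.1); C=D['C']
print('axis in tool',r.inv().apply(-n), 'step .1 d in tool',r.inv().apply(C+q.apply(p-C)-p), 'lateral',r.inv().apply((p-C)-n*((p-C)@n)))
E
```

```text
t: 5.25
eef_pos: [0.4242, 0.1625, 0.06]
tcp_rot: [-2.872, 0.252, -2.808]
ft_force: [-0.1, 0.1, -0.9]
width: 0.0177
gripper_force: 0.0
axis in tool [-0.34700563 -0.003513    0.93785647] step .1 d in tool [-1.75640497e-04  2.58332970e-05 -6.48899810e-05] lateral [0.00032762 0.00185795 0.00012818]
```

```bash
python3 nudge.py '[[0,0,0,0,0,0,0.0],[0,0,0,0,0,0,0.0],[0,0,0,0,0,0,0.0],[0,0,0,0,0,0,0]]'; python3 nudge.py '[[-0.035,0,0.094,0,0,0,0],[-0.035,0,0.094,0,0,0,0],[-0.035,0,0.094,0,0,0,0],[-0.035,0,0.094,0,0,0,0],[-0.035,0,0.094,0,0,0,0],[-0.028,0,0.075,0,0,0,0],[0,0,0,0,0,0,0]]'
python3 - <<'E'
from d import *
D=np.load('dial.npz'); p,r,s=tool(); g=np.load('g0.npz'); print(((r*R.from_matrix(g['r']).inv()).as_rotvec()@-D['n']), s['q'].round(2))
E
```

```text
t: 5.58
eef_pos: [0.4241, 0.1624, 0.0598]
tcp_rot: [-2.872, 0.252, -2.808]
ft_force: [0.2, -0.5, 0.2]
width: 0.0011
gripper_force: 0.0
t: 6.17
eef_pos: [0.4237, 0.1605, 0.0594]
tcp_rot: [3.047, 0.3, 2.909]
ft_force: [-0.6, -1.0, -0.5]
width: 0.0004
gripper_force: 0.0
0.5831874935004421 [ 0.51  0.49 -1.28  2.35  1.16  0.71 -0.27]
```

Run:
```python
from d import *
D=np.load('dial.npz'); C,n=D['C'],D['n']; c=dict(np.load('pics/w2.npz'))
M=dial(c,0)[3]
f=lambda a,r,h:C+M@np.array([r*np.cos(a),r*np.sin(a),h])
print(C,n,M.round(2).tolist())
print('bar ends',proj(c,[f(-.44,.02,.028),f(-.44,-.02,.028)]),'skirt L/R',proj(c,[f(-.44+1.571,.021,.008),f(-.44-1.571,.021,.008)]),'marks y,g,r',proj(c,[f(.14,.0305,0),f(-1.36,.0305,0),f(1.64,.0305,0)]))
p,r,s=tool(); print('tcp proj in current wrist'); c2=bot.read_camera('wrist'); print(proj(c2,[p,p+r.apply([0,.025,0]),p-r.apply([0,.025,0])]))
np.savez('pics/w3.npz',**c2); cv2.imwrite('pics/w3.png',c2['img'][:,:,::-1])
```

```text
[0.43363403 0.16008918 0.0494856 ] [-0.61318652  0.05514842  0.78801075] [[0.78, -0.09, -0.61], [-0.07, -1.0, 0.06], [0.62, 0.0, 0.79]]
bar ends [[314.34988902 351.16541808]
 [314.23050556 261.44938953]] skirt L/R [[271.8756474  303.03839344]
 [356.49795112 302.91708207]] marks y,g,r [[281.55543863 352.1363569 ]
 [361.53038766 338.10637829]
 [262.65283118 273.09947957]]
tcp proj in current wrist
[[316.75197571 293.35414812]
 [367.97832042 293.28520853]
 [265.52718658 293.42308562]]
```

View pics/w3.png

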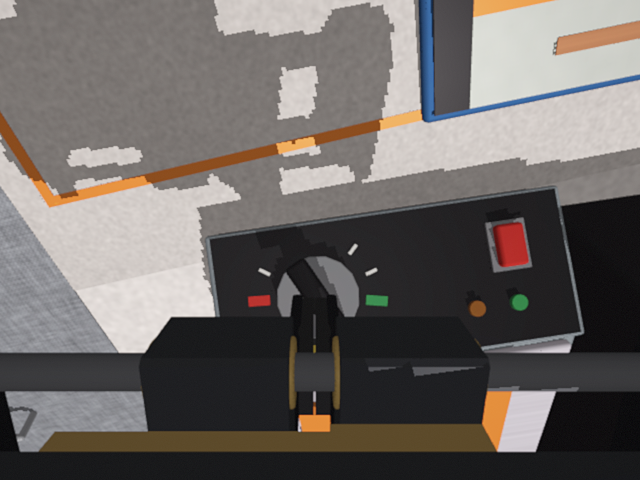

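Both wrist views agree with the dial model, yet the closed fingers passed over the bar at (295,262) without touching it. So the fingertips or the bar are not at the height I assumed. I probe gently downward with the force reading.

```bash
for k in 1; do python3 nudge.py '[[0,0,0,0,0,0.003,0],[0,0,0,0,0,0,0]]'; python3 nudge.py '[[0,0,0,0,0,0.003,0],[0,0,0,0,0,0,0]]'; done
```

```text
t: 6.38
eef_pos: [0.4252, 0.1629, 0.0568]
tcp_rot: [3.046, 0.3, 2.913]
ft_force: [-0.2, -0.0, 0.0]
width: 0.0003
gripper_force: 0.0
t: 6.55
eef_pos: [0.4259, 0.1631, 0.0537]
tcp_rot: [3.045, 0.299, 2.913]
ft_force: [-0.7, -0.1, -0.1]
width: 0.0004
gripper_force: 0.0
```

```bash
python3 nudge.py '[[0,0,0,0,0,0.004,0],[0,0,0,0,0,0,0]]'; python3 nudge.py '[[0,0,0,0,0,0.004,0],[0,0,0,0,0,0,0]]'
python3 - <<'E'
from d import *
D=np.load('dial.npz'); p,r,s=tool(); print('out',(p-D['C'])@D['n'])
c=bot.read_camera('wrist'); i=c['img'].copy(); 
q=proj(c,[p+r.apply([a,b,-e]) for a in(-.0095,.0095) for b in (0,.012) for e in(0,.02)]); print(q.round())
s=save('scene','s1'); q=proj(s,[p,p-r.apply([0,0,.02])]); print(q)
u,v=q[0].round().astype(int); z=s['img'][v-60:v+60,u-50:u+50,::-1].copy(); cv2.drawMarker(z,(50,60),(255,0,255),0,6)
o=np.zeros((560,800,3),np.uint8); o[:480,:400]=cv2.resize(z,None,fx=4,fy=4,interpolation=cv2.INTER_CUBIC)
for a in q*0+proj(c,[p,p-r.apply([0,0,.02])]): cv2.drawMarker(i,tuple(int(t) for t in a),(255,0,255),0,5)
o[:480,400:]=cv2.resize(i[220:360,255:372,::-1],(400,480),interpolation=cv2.INTER_CUBIC)
cv2.imwrite('pics/s1z.png',o)
E
```

```text
t: 6.72
eef_pos: [0.4275, 0.164, 0.0506]
tcp_rot: [3.044, 0.301, 2.913]
ft_force: [-4.1, -1.1, 8.8]
width: 0.0006
gripper_force: 4.7
t: 6.88
eef_pos: [0.4273, 0.1672, 0.0486]
tcp_rot: [3.042, 0.302, 2.917]
ft_force: [-20.5, -2.0, 38.2]
width: 0.0007
gripper_force: 22.1
out 0.003628596187716186
[[317. 311.]
 [317. 331.]
 [341. 311.]
 [344. 331.]
 [317. 275.]
 [317. 291.]
 [342. 275.]
 [345. 291.]]
[[431.30592965 304.992178  ]
 [434.81172248 296.21593085]]
```

View pics/s1z.png

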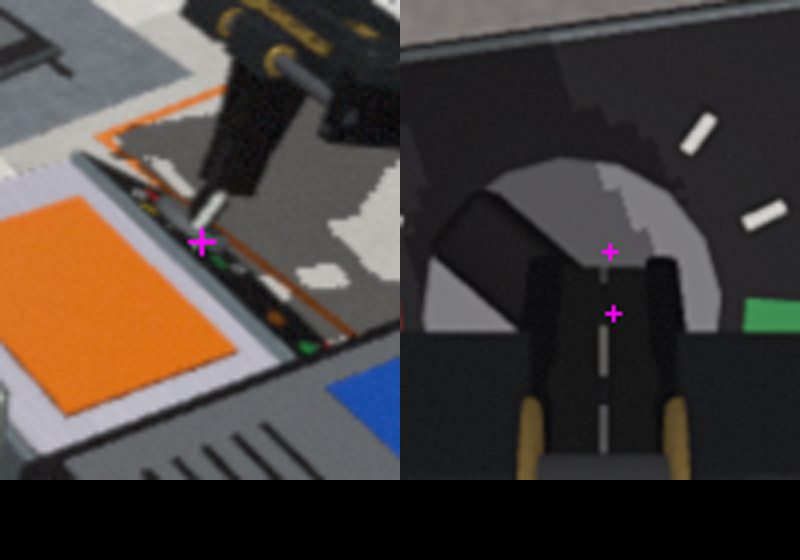

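The scene view puts the reported TCP marker about 20–25 mm beyond the visible fingertips, and contact force agrees with that. So the real tips sit about 23 mm behind the reported TCP, and I allow for it from here. I back off, undo the turn, and grip deeper.

```bash
python3 nudge.py '[[0,0,0,0,0,-0.02,0],[0,0,0,0,0,-0.02,0.05],[0.035,0,-0.094,0,0,0,0.05],[0.035,0,-0.094,0,0,0,0.05],[0.035,0,-0.094,0,0,0,0.05],[0.035,0,-0.094,0,0,0,0.05],[0.035,0,-0.094,0,0,0,0.05],[0.028,0,-0.075,0,0,0,0.05]]'; python3 nudge.py '[[0,0,0,0,0,0,0.05],[0,0,0,0,0,0,0.05]]'
python3 - <<'E'
from d import *
T=np.load('Tg2.npy'); M=np.load('Rg2.npy'); T=T+M[:,2]*.021; np.save('Tg3.npy',T)
need(T,R.from_matrix(M)); print(T,bot.sense()['q'].round(2))
E
```

```text
t: 7.65
eef_pos: [0.4163, 0.1623, 0.0844]
tcp_rot: [-2.87, 0.251, -2.803]
ft_force: [-0.4, 0.2, 0.3]
width: 0.0393
gripper_force: 0.0
t: 7.82
eef_pos: [0.4158, 0.1624, 0.0842]
tcp_rot: [-2.874, 0.252, -2.808]
ft_force: [0.2, -0.8, 0.9]
width: 0.0475
gripper_force: 0.0
rotvec [ 0.006 -0.005 -0.002] d(tool now) [0.0002 0.0021 0.0477] d(target axes) [0.0005 0.0024 0.0477]
[0.43002097 0.15616146 0.03902799] [ 0.34  0.51 -1.3   2.28  1.08  1.01  0.2 ]
```

```bash
python3 nudge.py '[[0,0,0,0,0.001,0.015,0.05],[0,0,0,0,0.001,0.015,0.05],[0,0,0,0,0,0.01,0.05],[0,0,0,0,0,0.004,0.05],[0,0,0,0,0,0.003,0.05],[0,0,0,0,0,0,0.05]]';  python3 nudge.py '[[0,0,0,0,0,0,0.0],[0,0,0,0,0,0,0.0],[0,0,0,0,0,0,0.0],[0,0,0,0,0,0,0.0],[0,0,0,0,0,0,0.0],[0,0,0,0,0,0,0.0],[0,0,0,0,0,0,0.0],[0,0,0,0,0,0,0.0]]'
python3 - <<'E'
from d import *
p,r,s=tool(); np.savez('g0.npz',p=p,r=r.as_matrix()); need(np.load('Tg3.npy'),R.from_matrix(np.load('Rg2.npy')))
D=np.load('dial.npz');n,C=D['n'],D['C'];
print('lateral',r.inv().apply((p-C)-n*((p-C)@n)), r.inv().apply(-n))
E
```

```text
t: 8.32
eef_pos: [0.4303, 0.1551, 0.0399]
tcp_rot: [-2.873, 0.251, -2.809]
ft_force: [-0.1, -0.6, 0.4]
width: 0.0501
gripper_force: 0.0
t: 8.98
eef_pos: [0.4306, 0.1575, 0.0405]
tcp_rot: [-2.876, 0.254, -2.807]
ft_force: [0.6, 4.3, -0.4]
width: 0.0107
gripper_force: 29.7
rotvec [ 0.008 -0.003 -0.001] d(tool now) [ 0.0014 -0.0007  0.0014] d(target axes) [ 0.0014 -0.0007  0.0014]
lateral [0.00767011 0.00070073 0.00282865] [-0.34542457 -0.00716036  0.9384192 ]
```

```bash
python3 nudge.py '[[-0.0335,0,0.091,0,0.0008,0,0],[-0.0335,0,0.091,0,0.0008,0,0],[-0.0335,0,0.091,0,0.0008,0,0],[-0.0335,0,0.091,0,0.0008,0,0],[-0.0335,0,0.091,0,0.0008,0,0],[-0.0335,0,0.091,0,0.0008,0,0],[0,0,0,0,0,0,0],[0,0,0,0,0,0,0]]'
python3 - <<'E'
from d import *
D=np.load('dial.npz'); p,r,s=tool(); g=np.load('g0.npz'); print(((r*R.from_matrix(g['r']).inv()).as_rotvec()@-D['n']), s['q'].round(2),s['ft_force'],s['wrist_torque'])
E
```

```text
t: 9.65
eef_pos: [0.4306, 0.1629, 0.0402]
tcp_rot: [3.04, 0.3, 2.911]
ft_force: [2.5, 7.5, -5.4]
width: 0.0103
gripper_force: 29.9
0.5835006929339717 [ 0.45  0.53 -1.22  2.35  1.25  0.7  -0.34] [ 2.53174282  7.51329663 -5.3593165 ] [1.67039009 0.18871197 0.50016514]
```

```bash
python3 nudge.py '[[0,0,0,0,0,0,0.04],[0,0,0,0,0,0,0.04],[0,0,0,0,0,0,0.04],[0,0,0,0,0,0,0.04],[0,0,0,0,0,-0.03,0.04],[0,0,0,0,0,-0.03,0.04],[0,0,0,0,0,0,0.04]]'
cat > m.py <<'E'
from d import *
c=bot.read_camera('wrist'); np.savez('pics/w4.npz',**c); rect,u,v,M,O=dial(c,0); u+=.0012; v-=.0016
def blob(a,f,rmax):
    h=cv2.cvtColor(a,cv2.COLOR_BGR2HSV).astype(int); g=(np.mgrid[0:361,0:361]-180)*.25
    m=f(h)&(np.hypot(*g)<rmax); return g[0][m],g[1][m]
y,x=blob(rect(0,u,v),lambda h:(abs(h[...,0]-24)<8)&(h[...,1]>120)&(h[...,2]>90),40); print('yellow n',len(y),y.mean(),x.mean(),'ang',np.arctan2(x.mean(),y.mean()))
for nm,f in (('green',lambda h:(abs(h[...,0]-65)<12)&(h[...,1]>100)&(h[...,2]>60)),('red',lambda h:((h[...,0]<6)|(h[...,0]>174))&(h[...,1]>150)&(h[...,2]>90))):
    gy,gx=blob(rect(0,u,v),f,40); print(nm,len(gy),gy.mean(),gx.mean())
py,px=blob(rect(.028,u,v),lambda h:(h[...,1]<45)&(h[...,2]>150),21); 
w,V=np.linalg.eigh(np.cov(py,px)); d=V[:,1]*np.sign(V[0,1]); print('pointer n',len(py),py.mean(),px.mean(),w,'dir',np.arctan2(d[1],d[0]))
E
python3 m.py; python3 -c "
from h import *
print(bot.sense()['q'].round(2)); need([.473,-.306,.2],R.from_euler('xyz',[np.pi,0,2.904]))"
```

```text
t: 10.23
eef_pos: [0.4125, 0.159, 0.1002]
tcp_rot: [3.047, 0.308, 2.909]
ft_force: [0.4, 0.8, 0.6]
width: 0.0395
gripper_force: 0.0
yellow n 1122 30.716131907308377 4.6902852049910875 ang 0.15152731504210945
green 1064 6.931156015037594 -29.753054511278197
red 1046 -1.8797801147227533 30.78704588910134
pointer n 1402 10.898181169757489 1.7257489300998574 [ 1.60965475 32.88370951] dir 0.13938939086843663
[ 0.62  0.36 -1.37  2.34  0.95  0.68 -0.08]
rotvec [0.093 0.306 0.019] d(tool now) [-0.1886 -0.4312 -0.0871] d(target axes) [-0.1678 -0.4366 -0.1013]
```

The dial reads about 2.49, with the pointer at 0.139 and yellow at 0.152 rad. Next is the hook.

```bash
python3 nudge.py '[[0.031,0.102,0.006,0,0,-0.03,0.06],[0.031,0.102,0.006,0,0,-0.035,0.06],[0.031,0.102,0.006,0,0,-0.035,0.06],[0,0,0,-0.013,-0.036,0,0.06],[0,0,0,-0.013,-0.036,0,0.06],[0,0,0,-0.013,-0.036,0,0.06],[0,0,0,-0.013,-0.036,0,0.06],[0,0,0,-0.013,-0.036,0,0.06]]'; python3 nudge.py '[[0,0,0,-0.013,-0.036,0,0.06],[0,0,0,-0.013,-0.036,0,0.06],[0,0,0,-0.013,-0.036,0,0.06],[0,0,0,-0.013,-0.036,0,0.06],[0,0,0.12,0,0,0,0.06],[0,0,0.12,0,0,0,0.06],[0,0,0.12,0,0,0,0.06],[0,0,0.12,0,0,0,0.06]]'
cat > n.py <<'E'
import sys
from h import *
a=[float(x) for x in sys.argv[1:]]
need(a[:3],R.from_euler('xyz',[np.pi,0,a[3]])); print(bot.sense()['q'].round(2))
E
python3 n.py .4646 -.341 .1 1.333
```

```text
t: 10.95
eef_pos: [0.4164, -0.0423, 0.166]
tcp_rot: [3.134, 0.096, 2.901]
ft_force: [1.0, 0.1, 0.5]
width: 0.0593
gripper_force: 0.0
t: 11.62
eef_pos: [0.4324, -0.1924, 0.1688]
tcp_rot: [3.089, 0.078, 2.413]
ft_force: [-0.2, 0.4, 0.7]
width: 0.0598
gripper_force: 0.0
rotvec [0.09  0.042 1.081] d(tool now) [-0.1173 -0.0934  0.0734] d(target axes) [-0.1369  0.0663  0.0688]
[ 1.31  0.28 -1.11  2.05  0.31  0.9   0.89]
```

```bash
python3 nudge.py '[[0.01,0.005,0.12,0,0,0,0.06],[0.01,0.005,0.12,0,0,0,0.06],[0.01,0.005,0.12,0,0,0,0.06],[0.01,0.005,0.12,0,0,0,0.06],[0.01,0.005,0.12,0,0,0,0.06],[0.01,0.005,0.12,0,0,0,0.06],[0.01,0.005,0.12,0,0,0,0.06],[0.01,0.005,0.12,0,0,0,0.06]]'; python3 nudge.py '[[0.01,0.005,0.12,-0.027,0.013,0,0.06],[0,0,0,-0.027,0.013,0.014,0.06],[0,0,0,-0.027,0.013,0.014,0.06],[0,0,0,-0.027,0.013,0.014,0.06],[0,0,0,-0.027,0.013,0.014,0.06],[0,0,0,0,0,0,0.06]]'
python3 n.py .4646 -.341 .1 1.333
```

```text
t: 12.28
eef_pos: [0.4325, -0.192, 0.1689]
tcp_rot: [3.134, 0.004, 1.455]
ft_force: [-0.3, 0.4, 0.8]
width: 0.06
gripper_force: 0.0
t: 12.78
eef_pos: [0.4667, -0.3433, 0.1092]
tcp_rot: [-3.136, -0.001, 1.333]
ft_force: [-1.0, -0.3, -0.4]
width: 0.0598
gripper_force: 0.0
rotvec [-0.005 -0.001  0.   ] d(tool now) [ 0.0017 -0.0026  0.0092] d(target axes) [ 0.0017 -0.0026  0.0092]
[ 1.09  0.5  -0.71  1.82  0.39  0.97 -0.03]
```

Run:
```python
from h import *
c=bot.read_camera('wrist'); h=cv2.cvtColor(c['img'],cv2.COLOR_RGB2HSV).astype(int)
m=((h[...,0]<8)|(h[...,0]>172))&(h[...,1]>140)&(h[...,2]>70)
ys,xs=np.nonzero(m); n,l,st,ce=cv2.connectedComponentsWithStats(m.astype(np.uint8)); k=1+st[1:,4].argmax(); print(st[k])
ys,xs=np.nonzero(l==k); P=np.array([ray(c,u,v,.026)[:2] for u,v in zip(xs[::7],ys[::7])])
mu=P.mean(0); w,V=np.linalg.eigh(np.cov(P.T)); d=V[:,1]*np.sign(V[1,1]); t=(P-mu)@d; s=(P-mu)@[-d[1],d[0]]
print(mu,'yaw',np.arctan2(d[1],d[0]),'len',np.ptp(t),'wid',np.ptp(s)); print('mid',mu+d*(t.max()+t.min())/2)
G=np.array([.4667,-.3433]); print('lateral of handle line from tool',(mu-G)@[-d[1],d[0]])
```

```text
[ 300  127   27  121 3165]
[ 0.47476731 -0.30572733] yaw 1.3258858086789138 len 0.07822819671284237 wid 0.016876443749231057
mid [ 0.47437045 -0.3073152 ]
lateral of handle line from tool 0.00128365685831562
```

```bash
python3 nudge.py '[[0,0,-0.007,0.001,-0.001,0.03,0.06],[0,0,0,0,0,0.03,0.06],[0,0,0,0,0,0.03,0.06],[0,0,0,0,0,0.02,0.06],[0,0,0,0,0,0.01,0.06],[0,0,0,0,0,0,0.06]]'; python3 nudge.py '[[0,0,0,0,0,0,0],[0,0,0,0,0,0,0],[0,0,0,0,0,0,0],[0,0,0,0,0,0,0],[0,0,0,0,0,0,0],[0,0,0,0,0,0,0],[0,0,0,0,0,0,0]]';python3 n.py .4646 -.341 .1 1.333
```

```text
t: 13.33
eef_pos: [0.4676, -0.3337, -0.0078]
tcp_rot: [-3.138, -0.003, 1.35]
ft_force: [-0.2, -0.9, 0.1]
width: 0.06
gripper_force: 0.0
t: 13.92
eef_pos: [0.4696, -0.3358, -0.0049]
tcp_rot: [3.139, -0.001, 1.348]
ft_force: [-0.0, -0.1, 1.0]
width: 0.0213
gripper_force: 0.1
rotvec [ 0.002 -0.001  0.015] d(tool now) [-0.006  -0.0035 -0.1049] d(target axes) [-0.0062 -0.0036 -0.1049]
[ 1.01  0.64 -0.62  1.91  0.53  0.76 -0.14]
```

```bash
python3 nudge.py '[[0,0,0,0,0,0.003,0.03],[0,0,0,-0.005,0,0.004,0.03],[0,0,0,0,0,0,0],[0,0,0,0,0,0,0],[0,0,0,0,0,0,0],[0,0,0,0,0,0,0],[0,0,0,0,0,0,0]]';python3 n.py .4646 -.341 .1 1.333
```

```text
t: 14.5
eef_pos: [0.4684, -0.3404, -0.0124]
tcp_rot: [3.14, -0.001, 1.349]
ft_force: [-0.6, 0.2, -1.6]
width: 0.0178
gripper_force: 30.0
rotvec [ 0.002 -0.001  0.016] d(tool now) [-0.0013 -0.0034 -0.1124] d(target axes) [-0.0015 -0.0036 -0.1124]
[ 1.01  0.66 -0.62  1.91  0.54  0.75 -0.14]
```

```bash
cat > hk.py <<'E'
import sys
from h import *
x,y,w=np.load('heater.npy')[:3]; hx,ty,z=[float(a) for a in sys.argv[1:4]]
L=.2685
T=H2W(x,y,w,[hx,ty-L,0])[0]; T[2]=z-.0124
need(T,R.from_euler('xyz',[np.pi,0,np.pi/2+w]))
p,r,s=tool(); tip=p+r.apply([L,0,0]); print('tip heater',R.from_euler('z',-w).apply(tip-[x,y,0]).round(4),'hook z',p[2]+.0124,s['ft_force'].round(1),s['width'])
E
python3 hk.py .12 -.13 .022
```

```text
rotvec [ 0.002 -0.001 -0.132] d(tool now) [ 0.1507  0.0914 -0.0216] d(target axes) [ 0.1373  0.1105 -0.022 ]
tip heater [ 0.045  -0.2697 -0.012 ] hook z 4.715510228715629e-05 [-0.6  0.2 -1.6] 0.01780235585574368
```

```bash
python3 nudge.py '[[0,0,0,0,0,-0.012,0],[0,0,0,0,0,-0.012,0],[0,0,-0.066,0,0.01,0,0],[0,0,-0.066,0,0.01,0,0],[0,0,0,0.02,0.025,0,0],[0,0,0,0.025,0.025,0,0],[0,0,0,0.025,0.025,0,0],[0,0,0,0.025,0.02,0,0]]';python3 nudge.py '[[0,0,0,0,0,0,0]]'; python3 hk.py .12 -.13 .022
```

```text
t: 15.17
eef_pos: [0.5938, -0.2575, 0.0139]
tcp_rot: [3.136, -0.001, 1.48]
ft_force: [0.6, -0.3, -0.2]
width: 0.0173
gripper_force: 30.0
t: 15.25
eef_pos: [0.5981, -0.2496, 0.015]
tcp_rot: [3.131, -0.006, 1.49]
ft_force: [0.6, 0.8, -0.2]
width: 0.0178
gripper_force: 30.0
rotvec [ 0.01  -0.007  0.009] d(tool now) [ 0.0353 -0.0102  0.0055] d(target axes) [ 0.0352 -0.0105  0.0054]
tip heater [ 0.1281 -0.1652  0.0167] hook z 0.027398980007802116 [ 0.6  0.8 -0.2] 0.017794011212891887
```

```bash
python3 nudge.py '[[0,0,0.008,0.01,-0.005,0,0],[0,0,0,0.01,-0.005,0,0],[0,0,0,0,0,0,0]]'; python3 hk.py .12 -.13 .022
python3 - <<'E'
from h import *
t=save('top','t2'); w=save('wrist','wr2')
x,y,wz=np.load('heater.npy')[:3]; p,r,s=tool(); tip=p+r.apply([.2685,0,0]); 
o=np.zeros((600,800,3),np.uint8)
i=t['img'].copy()
a=cv2.resize(i[170:300,140:290,::-1],None,fx=3,fy=3,interpolation=cv2.INTER_CUBIC)
for zz in(.049,):
    q=(proj(t,[[tip[0],tip[1],zz],[p[0],p[1],zz]]) -[140,170])*3
    for b in q: cv2.drawMarker(a,tuple(b.astype(int)),(255,0,255),0,8)
o[:390,:450]=a; o[:480,450:]=cv2.resize(w['img'][:,:,::-1],(640,480))[:,145:495]
cv2.imwrite('pics/c2.png',o); print(q/3+[140,170])
E
```

```text
t: 15.5
eef_pos: [0.5812, -0.2349, 0.0125]
tcp_rot: [3.141, -0.002, 1.475]
ft_force: [1.0, 0.3, -0.6]
width: 0.0175
gripper_force: 30.0
rotvec [ 0.    -0.002 -0.006] d(tool now) [0.0222 0.0074 0.0029] d(target axes) [0.0222 0.0076 0.0029]
tip heater [ 0.1141 -0.1522  0.0129] hook z 0.02486512307481959 [ 1.   0.3 -0.6] 0.017454389253879845
[[264.77391828 202.59964169]
 [381.33707748 212.65476814]]
```

View pics/c2.png

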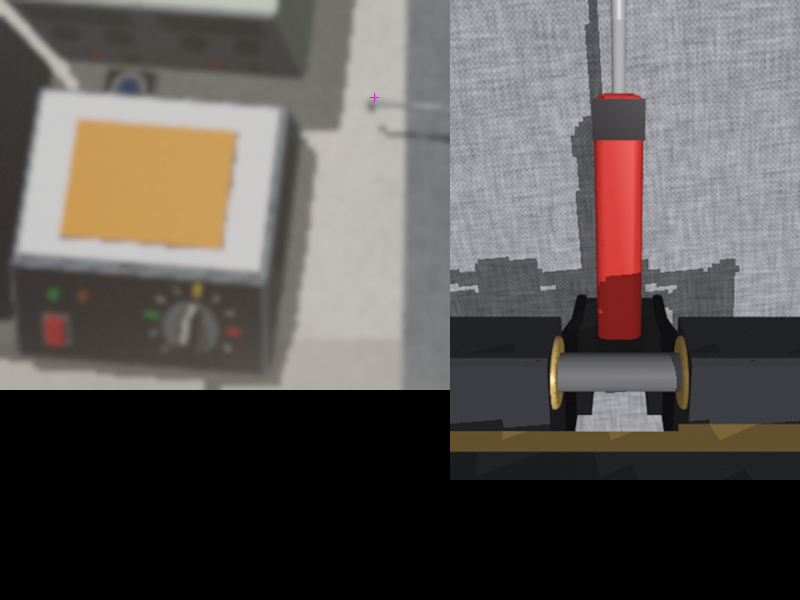

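The picture shows the bend at crop (370,103), within about 4 mm of the prediction: 3 mm toward -x and 3 mm farther in. The watch still lies at its measured place. I align and enter the gap.

```bash
python3 nudge.py '[[0,0,-0.003,0,0.01,0,0],[0,0,0,0,0,0,0],[0,0,0,0,0,0,0]]'; python3 hk.py .123 -.11 .025
```

```text
t: 15.85
eef_pos: [0.5938, -0.2393, 0.0121]
tcp_rot: [3.138, -0.001, 1.474]
ft_force: [-0.4, -0.1, -0.2]
width: 0.0174
gripper_force: 30.0
rotvec [ 0.003 -0.001 -0.007] d(tool now) [ 0.0453 -0.0027 -0.0004] d(target axes) [ 0.0454 -0.0024 -0.0005]
tip heater [ 0.1272 -0.1554  0.0124] hook z 0.024546652780173317 [-0.4 -0.1 -0.2] 0.017351980466752414
```

```bash
python3 nudge.py '[[0,0,-0.007,0.022,-0.001,0,0],[0,0,0,0.022,-0.001,0,0],[0,0,0,0,0,0,0],[0,0,0,0,0,0,0]]'; python3 hk.py .123 .082 .025
```

```text
t: 16.18
eef_pos: [0.5954, -0.1929, 0.0122]
tcp_rot: [3.139, -0.001, 1.485]
ft_force: [-0.5, -0.4, -1.1]
width: 0.0178
gripper_force: 30.0
rotvec [ 0.002 -0.001  0.004] d(tool now) [ 1.91e-01  1.00e-03 -1.00e-04] d(target axes) [ 0.191   0.0002 -0.0004]
tip heater [ 0.1216 -0.109   0.0126] hook z 0.024622317839783574 [-0.5 -0.4 -1.1] 0.017769373892633996
```

```bash
python3 nudge.py '[[0,0,0.003,0.024,0,0,0],[0,0,0,0.024,0,0,0],[0,0,0,0.024,0,0,0],[0,0,0,0.024,0,0,0],[0,0,0,0,0,0,0]]'; python3 hk.py .123 .082 .025
```

```text
t: 16.6
eef_pos: [0.6045, -0.0931, 0.0128]
tcp_rot: [3.138, -0.005, 1.486]
ft_force: [-0.4, 0.4, -0.6]
width: 0.0176
gripper_force: 30.0
rotvec [ 0.003 -0.005  0.005] d(tool now) [0.0908 0.0004 0.0006] d(target axes) [0.0908 0.     0.0002]
tip heater [ 0.1217 -0.0088  0.014 ] hook z 0.025172630572534188 [-0.4  0.4 -0.6] 0.017593574191458693
```

```bash
python3 nudge.py '[[0,0,0.005,0.023,-0.001,0,0],[0,0,0,0.023,0,0,0],[0,0,0,0.023,0,0,0],[0,0,0,0.021,0,0,0],[0,0,0,0,0,0,0],[0,0,0,0,0,0,0]]'; python3 hk.py .123 .082 .002
```

```text
t: 17.1
eef_pos: [0.6116, -0.0091, 0.0123]
tcp_rot: [3.139, -0.0, 1.476]
ft_force: [-0.3, -0.3, -1.1]
width: 0.0178
gripper_force: 30.0
rotvec [ 0.002 -0.    -0.005] d(tool now) [0.0065 0.0004 0.0227] d(target axes) [0.0065 0.0005 0.0227]
tip heater [0.1239 0.0755 0.0124] hook z 0.024657001211483995 [-0.3 -0.3 -1.1] 0.017753818481161875
```

```bash
python3 nudge.py '[[0,0,0,0.007,0,0,0],[0,0,0,0,0,0.006,0],[0,0,0,0,0,0.006,0],[0,0,0,0,0,0.005,0],[0,0,0,0,0,0.004,0],[0,0,0,0,0,0,0],[0,0,0,0,0,0,0]]'; python3 hk.py .123 .082 .002; python3 -c "
from station import bot; print(bot.sense()['wrist_torque'])"
```

```text
t: 17.68
eef_pos: [0.6117, -0.0024, -0.0093]
tcp_rot: [3.14, -0.001, 1.474]
ft_force: [0.1, -0.4, -0.6]
width: 0.0179
gripper_force: 30.0
rotvec [ 0.001 -0.001 -0.007] d(tool now) [-0.0001  0.001   0.0011] d(target axes) [-0.0001  0.001   0.0011]
tip heater [ 0.1238  0.0821 -0.0091] hook z 0.0030979361243397337 [ 0.1 -0.4 -0.6] 0.017937410931958903
[-0.13186489  0.04572945 -0.00478064]
```

```bash
python3 nudge.py '[[0,0,-0.005,-0.008,0,0,0],[0,0,0,-0.012,0,0,0],[0,0,0,-0.016,0,0,0],[0,0,0,-0.018,0,0,0],[0,0,0,-0.018,0,0,0],[0,0,0,-0.018,0,0,0],[0,0,0,-0.018,0,0,0],[0,0,0,-0.01,0,0,0]]'; python3 hk.py .123 -.154 .002
```

```text
t: 18.35
eef_pos: [0.6007, -0.1242, -0.0089]
tcp_rot: [3.14, 0.001, 1.475]
ft_force: [-0.1, 0.1, -1.1]
width: 0.0176
gripper_force: 30.0
rotvec [ 0.002  0.001 -0.006] d(tool now) [-0.1138  0.0017  0.0017] d(target axes) [-0.1138  0.0011  0.0015]
tip heater [ 0.1234 -0.0402 -0.0093] hook z 0.003521870677573818 [-0.1  0.1 -1.1] 0.017617795446564728
```

```bash
python3 nudge.py '[[0,0,0,-0.015,0,0,0],[0,0,0,-0.018,0,0,0],[0,0,0,-0.018,0,0,0],[0,0,0,-0.018,0,0,0],[0,0,0,-0.018,0,0,0],[0,0,0,-0.014,0,0,0],[0,0,0,-0.008,0,0,0],[0,0,0,0,0,0,0]]'; python3 hk.py .123 -.154 .002
python3 - <<'E'
from h import *
x,y,w=np.load('heater.npy')[:3]
t=save('top','t3'); i=t['img'].astype(int)
# dark pixels in the area outside the mouth
q=proj(t,H2W(x,y,w,[[.1+a,-.175+b,.011] for a in(-.04,.08) for b in(-.06,.09)])); print(q.round())
o=t['img'][170:260,190:340,::-1]; cv2.imwrite('pics/t3z.png',cv2.resize(o,None,fx=5,fy=5,interpolation=cv2.INTER_CUBIC))
b=i[...,2]-i[...,0]; m=(b>40); m[:190]=0;m[235:]=0;m[:,:235]=0;m[:,330:]=0
ys,xs=np.nonzero(m); print(len(xs), xs.mean() if len(xs) else 0, ys.mean() if len(xs) else 0)
g=i.sum(2); d=(g<150); d[:180]=0;d[240:]=0;d[:,:235]=0;d[:,300:]=0; n,l,st,ce=cv2.connectedComponentsWithStats(d.astype(np.uint8)); print(st[1:],ce[1:])
E
```

```text
t: 19.02
eef_pos: [0.5907, -0.2312, -0.0091]
tcp_rot: [3.14, 0.001, 1.476]
ft_force: [0.2, -0.4, -0.3]
width: 0.0179
gripper_force: 30.0
rotvec [ 0.002  0.001 -0.005] d(tool now) [-0.0064  0.0015  0.0013] d(target axes) [-0.0064  0.0015  0.0013]
tip heater [ 0.1229 -0.1476 -0.0093] hook z 0.0032507591924320883 [ 0.2 -0.4 -0.3] 0.01793188047857882
[[298. 233.]
 [234. 228.]
 [302. 184.]
 [240. 180.]]
33 267.09090909090907 212.6969696969697
[] []
```

Run:
```python
from h import *
x,y,w=np.load('heater.npy')[:3]
t=dict(np.load('pics/t3.npz')); print(R.from_euler('z',-w).apply(ray(t,267,212.7,.011)-[x,y,0]))
g=t['img'].astype(int).sum(2)//3
print(g[198:230,250:300:2])
```

```text
[ 0.10279069 -0.15776036  0.011     ]
[[113 113 126 177 187 188 188 187 186 186 187 187 173 128 124 123 127 125
  123 120 119 120 121 121 121]
 [115 114 134 180 186 188 188 187 186 185 187 185 171 129 122 121 126 123
  122 121 120 122 123 122 122]
 [114 115 144 185 187 187 187 185 184 185 187 184 169 127 121 120 124 122
  121 122 120 124 124 123 121]
 [113 115 148 187 188 185 180 178 177 182 183 184 168 126 121 120 123 123
  123 123 121 125 125 122 121]
 [113 115 148 186 187 180 163 164 166 173 173 178 162 127 124 124 126 125
  124 122 122 125 124 121 121]
 [113 115 148 185 186 178 145 148 154 159 158 164 150 132 134 137 138 135
  128 124 126 128 125 122 123]
 [114 116 148 184 185 179 136 132 137 131 135 151 144 133 140 145 145 142
  131 130 136 137 135 133 132]
 [114 115 148 184 186 181 140 124 124 102 112 150 153 126 129 133 135 133
  128 129 139 142 142 142 140]
 [114 116 150 186 188 179 140 113 119 102 101 142 161 125 124 126 128 125
  121 121 127 131 132 131 130]
 [114 118 159 187 185 169 130 131 152 146 127 126 151 121 122 123 125 121
  120 118 119 123 124 121 119]
 [115 122 17
[... 1598 characters left out ...]
33 128 144 158 164 125 120 123 123 123
  123 121 124 126 123 123 121]
 [188 187 186 186 187 187 187 169 144 157 173 177 170 125 120 124 124 123
  124 120 124 127 125 124 121]
 [187 187 187 187 187 187 188 180 165 178 184 185 170 125 120 123 125 123
  125 122 124 126 126 123 121]
 [186 187 187 189 188 186 187 184 180 186 187 186 169 125 119 120 124 124
  126 123 124 127 127 124 121]
 [186 187 187 190 189 187 187 184 185 185 187 186 168 125 118 120 123 123
  125 122 125 127 127 123 120]
 [186 187 188 190 188 189 188 185 183 184 185 184 168 122 118 121 123 121
  122 122 126 126 125 122 121]
 [185 187 189 189 187 189 188 184 182 182 183 183 167 122 119 121 123 121
  124 121 126 125 122 121 121]]
```

```bash
python3 nudge.py '[[0,0,0,0,0,-0.015,0],[0,0,0,0,0,-0.015,0],[0,0,0,0,0,-0.015,0],[0,0,0,0,0,0,0]]'; python3 n.py .4684 -.3404 .03 1.349
```

```text
t: 19.4
eef_pos: [0.5947, -0.2274, 0.041]
tcp_rot: [3.132, 0.0, 1.481]
ft_force: [-0.2, 0.2, 0.0]
width: 0.0177
gripper_force: 30.0
rotvec [ 0.01  -0.     0.132] d(tool now) [-0.1239 -0.1158  0.0099] d(target axes) [-0.138  -0.0983  0.011 ]
[ 0.78  0.67 -0.69  1.74  0.52  0.91 -0.22]
```

```bash
python3 nudge.py '[[0,0,0,-0.025,-0.022,0,0],[0,0,0,-0.025,-0.023,0,0],[0,0,0,-0.025,-0.023,0,0],[0.003,0,0.044,-0.025,-0.023,0,0],[0.003,0,0.044,-0.023,-0.02,0,0],[0.003,0,0.044,0,0,0,0],[0,0,0,0,0,0.01,0],[0,0,0,0,0,0,0]]'; python3 n.py .4684 -.3404 -.0124 1.349
```

```text
t: 20.07
eef_pos: [0.4683, -0.3386, 0.0249]
tcp_rot: [-3.134, -0.001, 1.349]
ft_force: [-0.0, 0.8, -1.6]
width: 0.0179
gripper_force: 30.0
rotvec [-0.008 -0.001  0.   ] d(tool now) [-0.0018  0.0008  0.0373] d(target axes) [-0.0017  0.0005  0.0373]
[ 1.04  0.61 -0.66  1.88  0.49  0.83 -0.1 ]
```

```bash
python3 nudge.py '[[-0.008,0,0,0,0,0.015,0],[0,0,0,0,0,0.01,0],[0,0,0,0,0,0.006,0],[0,0,0,0,0,0.003,0],[0,0,0,0,0,0,0],[0,0,0,0,0,0.002,0],[0,0,0,0,0,0,0]]'; python3 n.py .4684 -.3404 -.0124 1.349
```

```text
t: 20.65
eef_pos: [0.4688, -0.3394, -0.0101]
tcp_rot: [3.14, -0.001, 1.348]
ft_force: [-0.4, -1.0, -1.3]
width: 0.0175
gripper_force: 30.0
rotvec [ 0.001 -0.001 -0.001] d(tool now) [-0.001  -0.0002  0.0023] d(target axes) [-0.001  -0.0002  0.0023]
[ 1.01  0.65 -0.62  1.9   0.54  0.75 -0.14]
```

```bash
python3 nudge.py '[[0,0,0,0,0,0.003,0],[0,0,0,0,0,0,0.03],[0,0,0,0,0,0,0.04],[0,0,0,0,0,0,0.06],[0,0,0,0,0,-0.03,0.07],[0,0,0,0,0,-0.04,0.07],[0,0,0,0,0,-0.04,0.07],[0,0,0,0,0,-0.04,0.07]]'; python3 n.py .5953 .0275 .14 1.481
```

```text
t: 21.32
eef_pos: [0.4679, -0.3392, 0.1383]
tcp_rot: [3.141, -0.001, 1.348]
ft_force: [0.7, -1.3, 0.1]
width: 0.0564
gripper_force: 0.0
rotvec [ 0.001 -0.001 -0.133] d(tool now) [ 0.3857  0.0432 -0.0013] d(target axes) [ 0.3766  0.094  -0.0017]
[ 1.12  0.47 -0.75  1.8   0.37  1.02  0.  ]
```

```bash
python3 nudge.py '[[0,0,0,0.037,0.004,0,0.07],[0,0,0,0.038,0.004,0,0.07],[0,0,0,0.038,0.004,0,0.07],[0,0,0,0.038,0.004,0,0.07],[0,0,0,0.038,0.004,0,0.07],[0,0,0,0.038,0.004,0,0.07],[0,0,0,0.038,0.004,0,0.07],[0,0,0,0.038,0.004,0,0.07]]'; python3 nudge.py '[[0,0,0,0.038,0.005,0,0.07],[0,0,-0.066,0.038,0.005,0,0.07],[0,0,-0.067,0,0,0,0.07],[0,0,0,0,0,0,0.07]]'; python3 n.py .5953 .0275 .14 1.481
python3 - <<'E'
from h import *
c=save('wrist','w5'); t=save('top','t5')
def top(c,z=.011,F=4000,n=360,half=.05):
    G=np.mgrid[0:n,0:n]/n*2*half-half; P=np.c_[.5953-G[0].ravel(),.0275-G[1].ravel(),np.full(n*n,z)] # up=+x,left=+y
    q=proj(c,P).astype(np.float32).reshape(n,n,2); return cv2.remap(c['img'][:,:,::-1],q[...,0],q[...,1],cv2.INTER_LINEAR)
o=np.zeros((600,800,3),np.uint8); o[:360,:360]=top(c); h=t['img'][220:280,300:445,::-1]; o[360:600,:580]=cv2.resize(h,(580,240),interpolation=cv2.INTER_CUBIC); o[:360,370:800]=cv2.resize(t['img'][165:300,138:299,::-1],(430,360))
cv2.imwrite('pics/last.png',o)
E
```

```text
t: 21.98
eef_pos: [0.5668, -0.0496, 0.1371]
tcp_rot: [3.14, -0.0, 1.347]
ft_force: [0.3, 0.2, 0.9]
width: 0.0703
gripper_force: 0.0
t: 22.32
eef_pos: [0.5932, 0.0245, 0.1372]
tcp_rot: [3.14, -0.002, 1.488]
ft_force: [-0.4, -1.0, -0.4]
width: 0.0698
gripper_force: 0.0
rotvec [ 0.001 -0.002  0.007] d(tool now) [ 0.0031  0.0018 -0.0028] d(target axes) [ 0.0031  0.0018 -0.0028]
[ 0.49  0.52 -0.82  1.76  0.43  1.05 -0.57]
```

View pics/last.png

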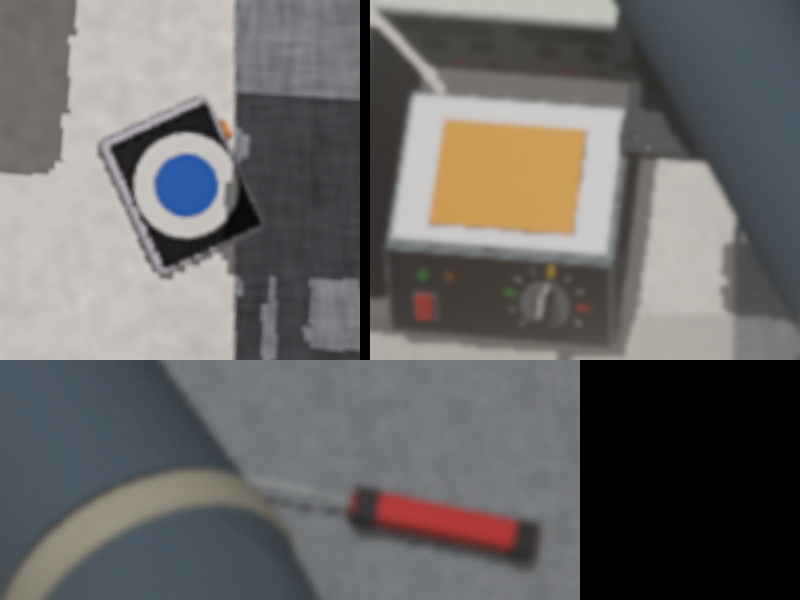

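The rectified crop shows the watch face up, centred at (185,184), i.e. world (0.594, 0.026). Its long axis points at about 0.43 rad and the crown is on its +x side. The hook lies back in its old place and the dial still points at yellow. The PSU is close, so I'll grip at a modest yaw, drag the watch outward, and let the fingers square it up.

```bash
python3 nudge.py '[[0,0,-0.1,0.002,0.001,0.03,0.08],[0,0,0,0,0,0.04,0.08],[0,0,0,0,0,0.04,0.08],[0,0,0,0,0,0.03,0.08],[0,0,0,0,0,0.007,0.08],[0,0,0,0,0,0,0.08],[0,0,0,0,0,0,0.08]]';python3 n.py .594 .026 -.02 1.6
```

```text
t: 23.0
eef_pos: [0.5954, 0.0219, -0.0089]
tcp_rot: [3.139, -0.0, 1.578]
ft_force: [0.2, 0.4, 0.3]
width: 0.0799
gripper_force: 0.0
rotvec [ 0.003 -0.    -0.022] d(tool now) [ 0.0041 -0.0014  0.0111] d(target axes) [ 0.0041 -0.0012  0.0111]
[ 0.4   0.7  -0.71  1.86  0.62  0.81 -0.63]
```

```bash
python3 nudge.py '[[0,0,-0.02,0.004,-0.001,0.004,0.08],[0,0,0,0,0,0.003,0.08],[0,0,0,0,0,0,0.08]]';python3 nudge.py '[[0,0,0,0,0,0.003,0.08],[0,0,0,0,0,0,0.08]]'; python3 n.py .594 .026 -.02 1.6
```

```text
t: 23.25
eef_pos: [0.594, 0.027, -0.016]
tcp_rot: [3.139, -0.0, 1.601]
ft_force: [0.6, -1.1, -0.1]
width: 0.0798
gripper_force: 0.0
t: 23.42
eef_pos: [0.5935, 0.0265, -0.0198]
tcp_rot: [3.14, 0.0, 1.6]
ft_force: [0.3, -0.1, 0.5]
width: 0.08
gripper_force: 0.0
rotvec [0.002 0.    0.   ] d(tool now) [-0.0006  0.0005  0.0002] d(target axes) [-0.0006  0.0005  0.0002]
[ 0.39  0.72 -0.71  1.87  0.64  0.8  -0.63]
```

```bash
python3 nudge.py '[[0,0,0,0,0,0,0.05],[0,0,0,0,0,0,0.05],[0,0,0,0,0,0,0.05],[0,0,0,0,0,0,0.04],[0,0,0,0,0,0,0.03],[0,0,0,0,0,0,0.03],[0,0,0,0,0,0,0.03],[0,0,0,0,0,0,0.03]]'
```

```text
t: 24.08
eef_pos: [0.5951, 0.0265, -0.0173]
tcp_rot: [3.138, 0.002, 1.601]
ft_force: [-4.5, -3.7, 23.3]
width: 0.0355
gripper_force: 11.4
```

```bash
python3 nudge.py '[[0,0,0,0,0,-0.002,0.03],[0,0,0,0,0,0,0.03],[0,0,0,0,0,0,0.03]]'
python3 - <<'E'
from h import *
c=save('wrist','w6'); i=c['img'].astype(int); m=(i[...,2]-i[...,0]>60)&(i[...,2]>110)
n,l,st,ce=cv2.connectedComponentsWithStats(m.astype(np.uint8)); 
for k in range(1,n):
    if st[k,4]>30: print(st[k],ce[k].round(),ray(c,*ce[k],.011).round(4))
p,r,s=tool(); print(proj(c,[p,p-r.apply([0,0,.022])]).round(), s['width'],s['ft_force'].round(1),s['gripper_force'])
w=(i.min(2)>150); cc=i[240:345,250:390]; print((cc.sum(2)//3)[::6,::5])
E
```

```text
t: 24.33
eef_pos: [0.5939, 0.0269, -0.017]
tcp_rot: [3.14, 0.0, 1.601]
ft_force: [-2.1, -0.7, 8.4]
width: 0.0305
gripper_force: 4.6
[[314. 291.]
 [314. 311.]] 0.030451115007472437 [-2.5 -0.8  9.5] 4.649578561256931
[[210 208 207 209 208 206 207 206 207 210 210 210 211 212 213 210 211 213
  210 210 209 209 210 125 122 124 123 120]
 [213 210 205 209 209 208 206 204 207 208 206 209 208 212 213 211 212 215
  212 206 205 209 208 207 205 208 208 207]
 [209 211 206 204 206 205 208 212 212 209 208 210 209 208 211 211 210 211
  212 209 207 211 213 210 206 203 207 212]
 [208 207 210 212 213 209 211 212 207 207 210 212 211 209 210 209 213 213
  213 210 206 213 216 212 207 203 205 210]
 [210 207 208 211 209 209 210 212 204 206 124 125 121 122 122 123 125 110
   88  88 127 128 129 123 162 205 206 209]
 [208 206 208 207 206 208 214 214 210 210 123 125 123 124  92  91  98 107
  111 109 113 127 123 120 177 211 208 208]
 [120 125 129 126 124 124 125 123 123 127 112  88  95 103 110 113 104  27
   10  18 104 124 119 118 116 115 117 120]
 [125 127 126 123 122 125 123  91  91  99 109 111 113  67  15  18 
[... 521 characters left out ...]
107  15  15  18  19  17  49 119 120  62  55  56  57  57  57  56  57 122
  120 122  15  17  16  19  12  13 129 130]
 [  6  12  12  17  20  17  92 119 121  54  57  57  57  57  58  56  56  98
  119 121  11  16  18  17  10  14 170 127]
 [ 13  11  16  18  18  15  40 120 119  59  56  56  57  56  57  58  57 118
  120 121  18  18  17  19  11  12  12 102]
 [  8  13  17  18  17  15  15 123 119 120  54  57  57  56  57  56  79 120
  120  89  15  16  18  18  19  10  10  11]
 [ 13  18  18  19  17  15  14  17 121 120 120 111  60  56  76 122 120 120
  114  15  15  14  20  18  19  10  10  11]
 [  9  15  20  17  17  15  17  17  14 116 119 120 120 119 119 120 120  70
   49  71  58  16  20  14  17   8  10  13]]
```

The fingers rode up onto the watch, which has not moved. At this opening the tips are about 29 mm behind the reported TCP. I lift, open, and go deeper.

```bash
python3 nudge.py '[[0,0,0,0,0,-0.008,0.03],[0,0,0,0,0,0,0.07],[0,0,0,0,0,0,0.07],[0,0,0,0,0,0,0.07],[0,0,0,0,0,0,0.07],[0,0,0,0,0,0,0.07],[0,0,0,0,0,0,0.07]]'; python3 nudge.py '[[0,0,0,0,0,0.01,0.07],[0,0,0,0,0,0.005,0.07],[0,0,0,0,0,0,0.07],[0,0,0,0,0,0,0.07]]'; python3 n.py .594 .026 -.026 1.6
```

```text
t: 24.97
eef_pos: [0.5932, 0.0266, -0.0103]
tcp_rot: [3.141, -0.0, 1.601]
ft_force: [0.4, -0.1, -0.4]
width: 0.0626
gripper_force: 0.0
t: 25.3
eef_pos: [0.5928, 0.0266, -0.0258]
tcp_rot: [-3.141, -0.0, 1.601]
ft_force: [0.7, -0.2, 0.4]
width: 0.0696
gripper_force: 0.0
rotvec [-0.    -0.     0.001] d(tool now) [-0.0007  0.0012  0.0002] d(target axes) [-0.0007  0.0012  0.0002]
[ 0.39  0.72 -0.7   1.87  0.64  0.79 -0.63]
```

```bash
python3 nudge.py '[[0,0,0,0,0,0,0.055],[0,0,0,0,0,0,0.052],[0,0,0,0,0,0,0.05],[0,0,0,0,0,0,0.048],[0,0,0,0,0,0,0.048]]'; python3 nudge.py '[[0,0,0,0,0,0,0.046],[0,0,0,0,0,0,0.044],[0,0,0,0,0,0,0.043],[0,0,0,0,0,0,0.043],[0,0,0,0,0,0,0.043]]'
```

```text
t: 25.72
eef_pos: [0.5936, 0.0267, -0.0248]
tcp_rot: [3.14, -0.0, 1.601]
ft_force: [0.1, 0.7, 0.1]
width: 0.0501
gripper_force: 2.5
t: 26.13
eef_pos: [0.5936, 0.0267, -0.0248]
tcp_rot: [3.14, -0.0, 1.601]
ft_force: [0.2, -0.6, 2.3]
width: 0.0454
gripper_force: 28.2
```

```bash
python3 nudge.py '[[0,0,0,0,0,0,0.035],[0,0,0,0,0,0,0.035],[0,0,0,0,0,0,0.035],[0,0,0,-0.01,0,0,0.035],[0,0,0,-0.015,0,0,0.035],[0,0,0,-0.015,0,0,0.035],[0,0,0,-0.015,0,0,0.035],[0,0,0,0,0,0,0.035]]'
python3 - <<'E'
from h import *
c=save('wrist','w7'); i=c['img'].astype(int); print((i[230:345,240:390].sum(2)//3)[::6,::5])
E
```

```text
t: 26.8
eef_pos: [0.5957, -0.0326, -0.0249]
tcp_rot: [3.14, 0.002, 1.596]
ft_force: [0.8, -1.3, 3.0]
width: 0.0442
gripper_force: 28.6
[[105 127 112 114 126 123 121 118 128 132 128 120 116 119 134 120 120 128
  127 133 125 118 127 129 129 130 130 120 120 117]
 [103 119 110 111 123 127 118 113 126 135 128 115 113 113 130 118 121 122
  120 128 125 128 126 129 130 127 135 121 111 105]
 [113 128 127 119 122 122 112 108 116 129 120 103 105 107 127 115 128 125
  130 137 133 129 117 122 124 124 136 127 118 115]
 [114 117 124 116 120 118 110 117 123 139 125 112 120 118 130 119 126 118
  123 124 123 121 117 124 128 133 135 129 120 119]
 [129 131 141 130 130 125 124 127 120 135 114 103 112 112 125 125 128 112
  113 111 124 126 120 121 121 132 126 120 114 115]
 [135 128 133 118 113 112 125 125 117 134 123 119 123 114 122 128 129 115
  125 122 135 130 116 112 122 133 127 123 119 125]
 [123 119 122 114 109 112 130 118 111 125 118 112 111 110 115 127  92  54
   56  58  66  71  71  62  68  69  65  64  54  60]
 [111 112 121 121 120 124 129 109 105 120 121 115 102 104  98  59  75  78
   79  83  87  9
[... 835 characters left out ...]
 50  48  48  50  49  47
   48 108 107 107   7  13  99  72  11  16  14  10]
 [  7  16  14  14  10  65  13  10 106 106  98  48  48  48  49  49  48  48
   50  92 106 107  10  12  50  77  14  15  16  14]
 [ 12  13  16  11  10  96  12   9 107 106 108  49  46  48  94  83  83  48
   49 106 106 106   9  12  13  91  13  10  15  15]
 [ 15  13  15  14  11  68  11  15  98 106 106  65  49  47  93  92  92  49
   55 106 106 104  12  13  10  96  14  11  14  13]
 [ 16  13  14  13  12  61  72  14   9 108 106 106  92  44  92  92  88 102
  106 106 109   7   9  10   9  93   8  13  13  15]
 [ 13  18  11   9  11  59  91  14  14  10 109 106 105 107 187 187 187 176
  105 108   8  12   8  16  54  65  13  11   9  17]]
```

Dragged 60 mm clear, and the watch is about 0.2 rad off the fingers. I re-grip aligned.

```bash
python3 nudge.py '[[0,0,0,0,0,0,0.06],[0,0,0,0,0,0,0.06],[0,0,0,0,0,0,0.06],[0,0,0,0,0,0,0.06],[0,0,-0.1,0,0,0,0.06],[0,0,-0.1,0,0,0,0.06],[0,0,0,0,0,0,0.06]]'; python3 nudge.py '[[0,0,0,0,0,0,0.05],[0,0,0,0,0,0,0.045],[0,0,0,0,0,0,0.035],[0,0,0,0,0,0,0.035],[0,0,0,0,0,0,0.03],[0,0,0,0,0,0,0.03],[0,0,0,0,0,0,0.03]]'
```

```text
t: 27.43
eef_pos: [0.5946, -0.0277, -0.0254]
tcp_rot: [3.141, -0.001, 1.803]
ft_force: [0.5, 0.3, -0.0]
width: 0.0599
gripper_force: 0.0
t: 28.02
eef_pos: [0.5951, -0.0282, -0.025]
tcp_rot: [3.14, 0.0, 1.801]
ft_force: [-1.0, -0.4, -0.4]
width: 0.0414
gripper_force: 29.9
```

```bash
python3 nudge.py '[[0,0,0,0,0,-0.015,0.03],[0,0,0,0,0,-0.03,0.03],[0,0,0,0,0,-0.035,0.03],[0,0,0,0,0,-0.035,0.03],[0,0,0,0,0,-0.03,0.03],[0,0,0,0,0,0,0.03]]'; python3 n.py .5246 .1923 .115 1.8
```

```text
t: 28.52
eef_pos: [0.5992, -0.0269, 0.1277]
tcp_rot: [3.128, 0.003, 1.801]
ft_force: [-0.6, 0.7, -0.5]
width: 0.0412
gripper_force: 29.9
rotvec [0.013 0.003 0.001] d(tool now) [ 0.2305 -0.0229  0.0118] d(target axes) [ 0.2304 -0.0228  0.0127]
[ 0.61  0.56 -0.89  1.76  0.5   1.05 -0.23]
```

```bash
python3 nudge.py '[[0,0,0,0.02,-0.001,0,0.03],[0,0,0,0.03,-0.002,0,0.03],[0,0,0,0.03,-0.002,0,0.03],[0,0,0,0.03,-0.002,0,0.03],[0,0,0,0.03,-0.002,0,0.03],[0,0,0,0.03,-0.002,0,0.03],[0,0,0,0.03,-0.002,0,0.03],[0,0,0,0.02,-0.002,0,0.03]]';  python3 nudge.py '[[0,0,0,0.008,0,0,0.03],[0,0,0,0,0,0,0.03],[0,0,0,0,0,0,0.03]]'; python3 n.py .5246 .1923 .057 1.8
```

```text
t: 29.18
eef_pos: [0.5287, 0.1859, 0.121]
tcp_rot: [3.14, -0.001, 1.804]
ft_force: [0.2, 0.5, -0.1]
width: 0.0415
gripper_force: 29.9
t: 29.43
eef_pos: [0.5288, 0.1892, 0.1201]
tcp_rot: [3.14, 0.001, 1.8]
ft_force: [1.0, -0.6, -1.2]
width: 0.0415
gripper_force: 29.9
rotvec [0.001 0.001 0.   ] d(tool now) [ 0.004  -0.0034  0.0631] d(target axes) [ 0.0039 -0.0034  0.0631]
[ 0.26  0.52 -0.91  1.85  0.49  1.01 -0.63]
```

```bash
python3 nudge.py '[[0,0,0,0.002,-0.002,0.02,0.03],[0,0,0,0.002,-0.001,0.02,0.03],[0,0,0,0,0,0.012,0.03],[0,0,0,0,0,0.008,0.03],[0,0,0,0,0,0,0.03],[0,0,0,0,0,0,0.03]]';  python3 nudge.py '[[0,0,0,0,0,0.002,0.03],[0,0,0,0,0,0.002,0.03],[0,0,0,0,0,0,0.03]]'
```

```text
t: 29.93
eef_pos: [0.5251, 0.1928, 0.06]
tcp_rot: [3.141, 0.0, 1.799]
ft_force: [-0.1, -0.2, -0.9]
width: 0.0415
gripper_force: 29.9
t: 30.18
eef_pos: [0.5249, 0.1935, 0.0563]
tcp_rot: [3.14, 0.0, 1.8]
ft_force: [0.4, -0.4, -0.6]
width: 0.0414
gripper_force: 29.9
```

```bash
python3 nudge.py '[[0,0,0,0,0,0.0015,0.03],[0,0,0,0,0,0,0.03]]';  python3 nudge.py '[[0,0,0,0,0,0.0015,0.03],[0,0,0,0,0,0,0.03]]';  python3 nudge.py '[[0,0,0,0,0,0.001,0.03],[0,0,0,0,0,0,0.03]]'
```

```text
t: 30.35
eef_pos: [0.5246, 0.1935, 0.0545]
tcp_rot: [3.14, 0.0, 1.801]
ft_force: [0.5, -0.0, 0.6]
width: 0.0414
gripper_force: 29.9
t: 30.52
eef_pos: [0.5247, 0.1936, 0.053]
tcp_rot: [3.14, -0.0, 1.801]
ft_force: [0.5, -0.6, -0.7]
width: 0.0412
gripper_force: 29.9
t: 30.68
eef_pos: [0.5247, 0.1936, 0.053]
tcp_rot: [3.14, 0.001, 1.801]
ft_force: [-1.3, -0.7, 7.3]
width: 0.0412
gripper_force: 29.9
```

Contact at 7 N. I release, rise, and check.

```bash
python3 nudge.py '[[0,0,0,0,0,0,0.046],[0,0,0,0,0,0,0.05],[0,0,0,0,0,0,0.06],[0,0,0,0,0,0,0.06],[0,0,0,0,0,0,0.06],[0,0,0,0,0,-0.02,0.06],[0,0,0,0,0,-0.035,0.06],[0,0,0,0,0,-0.035,0.06]]';  python3 nudge.py '[[0,0,0,0,0,-0.035,0.06],[0,0,0,0,0,0,0.06],[0,0,0,0,0,0,0.06]]'
python3 - <<'E'
from h import *
x,y,w,px,py=np.load('heater.npy')[:5]
for n in('wrist','top'):
    c=save(n,'f_'+n); i=c['img'].astype(int); H=lambda u,v,z:(R.from_euler('z',-w).apply(ray(c,u,v,z)-[x,y,0])-[px,py,0])[:2].round(4)
    m=(i[...,2]-i[...,0]>50)
    k,l,st,ce=cv2.connectedComponentsWithStats(m.astype(np.uint8))
    for j in range(1,k):
        a=H(*ce[j],.089)
        if st[j,4]>5 and np.abs(a).max()<.07: print(n,'blue disc',st[j,4],ce[j].round(1),a)
    q=proj(c,H2W(x,y,w,[[px-.009+.03*a,py+.03*b,.089] for a in(-1,1) for b in(-1,1)]));print(q.round().tolist())
    # glass: dark pixels within pad
    d=(i.sum(2)<150).astype(np.uint8); k,l,st,ce=cv2.connectedComponentsWithStats(d)
    for j in range(1,k):
        a=H(*ce[j],.089)
        if st[j,4]>15 and np.abs(a).max()<.05: 
            ys,xs=np.nonzero(l==j); r=cv2.minAreaRect(np.c_[xs,ys].astype(np.float32)); print('dark',st[j,4],a,[H(u,v,.089).tolist() for u,v in cv2.boxPoints(r)])
E
python3 m.py | grep -v red
```

```text
t: 31.35
eef_pos: [0.5234, 0.1931, 0.1419]
tcp_rot: [-3.139, -0.0, 1.801]
ft_force: [0.3, -0.0, -0.4]
width: 0.0597
gripper_force: 0.0
t: 31.6
eef_pos: [0.5256, 0.1941, 0.179]
tcp_rot: [3.136, -0.0, 1.8]
ft_force: [-0.2, -1.0, -0.4]
width: 0.0599
gripper_force: 0.0
wrist blue disc 455 [311.6 240. ] [-0.0108  0.0021]
[[260.0, 270.0], [284.0, 189.0], [340.0, 294.0], [369.0, 216.0]]
dark 29735 [ 0.015  -0.0157] [[-0.1268, -0.1188], [-0.111, 0.089], [0.2259, 0.1008], [0.2916, -0.1339]]
dark 367 [-0.0248 -0.0021] [[-0.0324, 0.0099], [-0.0201, 0.0139], [-0.0113, -0.0134], [-0.024, -0.0176]]
dark 366 [0.0032 0.0068] [[-0.0098, 0.0173], [0.0019, 0.0212], [0.0111, -0.0053], [-0.0009, -0.0092]]
[[200.0, 248.0], [172.0, 246.0], [203.0, 222.0], [176.0, 220.0]]
yellow n 969 29.330237358101137 4.909442724458204 ang 0.16584754613172492
green 1374 5.725072780203784 -29.429221251819506
pointer n 0 nan nan [nan nan] dir nan
  avg = a.mean(axis, **keepdims_kw)
  ret = um.true_divide(
m.py:10: RuntimeWarning: Degrees of freedom <= 0 for slice
  w,V=np.linalg.eigh(np.cov(py,px)); d=V[:,1]*np.sign(V[0,1]); print('pointer n',len(py),py.mean(),px.mean(),w,'dir',np.arctan2(d[1],d[0]))
  c *= np.true_divide(1, fact)
  c *= np.true_divide(1, fact)
m.py:10: RuntimeWarning: Mean of empty slice.
  w,V=np.linalg.eigh(np.cov(py,px)); d=V[:,1]*np.sign(V[0,1]); print('pointer n',len(py),py.mean(),px.mean(),w,'dir',np.arctan2(d[1],d[0]))
  ret = ret.dtype.type(ret / rcount)
```

The watch sits face up on the pad, about 11 mm from the pad's middle. The dial has not been touched since it was measured, and the hook is laid down. Handing in.

```bash
python3 -c "
from station import bot; print(bot.hand_in())"
```

```text
the job is handed in; nothing more can be done
None
```

I handed the job in at about 32 s: the watch was drawn out with the hook and lies face up on the orange pad, about 11 mm from its middle. The dial was last measured at about 2.49, and the hooked rod is back on the open mat; the judge gave no verdict.

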